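# Check the soldered joint and clear the soldering board under the fume hood

### The arm

A 6-joint arm with a two-finger parallel gripper is mounted at the origin on the work surface. World frame = base frame: x ahead of the robot, y to its left, z up, the work surface at z = 0. Lengths are in m, angles in rad, forces in N, time in s.
With the tool pointing down it reaches from about 0.3 to 0.775 m from the base axis. Payload 14.6 kg.
Tool frame: the origin (TCP) lies on the centre line of the jaws, within the pads' length; the fingertips stand 19 mm ahead of it and the grasp point (between the pads) is the TCP; z points along the fingers, y is the line along which they close (so a half turn about z gives the same grasp; the last joint's range is limited). The gripper opens to 94 mm and grips with 3 to 60 N. Pads are 16 mm wide; open, the fingers measure 119 mm over their backs; the gripper's body (75 mm by 177 mm) begins 78 mm behind the grasp point.
Start: joints at [-1.336, 0.3, 1.521, -0, 1.321, -0.067], TCP at [0.163, -0.525, 0.192] pointing down, gripper open.
Joint ranges: [-3.03, 3.03], [-0.79, 2.21], [0.23, 2.52], [-1.04, 4.18], [0, 3.07], [-2.55, 2.55]. Speed limits (rad/s): [2.22, 2.22, 2.57, 3.14, 3.14, 3.14].

### API

Orientations are given as [roll, pitch, yaw] about the fixed x, y, z axes, in that order (R = Rz(yaw) Ry(pitch) Rx(roll)).
In Python, from station import get_obs, camera, workorder gives the robot as it stands.
- The arm moves only by the tool play_rows, never from a script. Its argument "motion" is a list that holds one entry, the list of rows, each a list of 7 numbers: the shift along the tool's x, y, z as a fraction of full scale, then the turn, a rotation vector about the tool's x, y, z as a fraction of full scale, then the opening, from -1 (shut) to 1 (fully open). In form: [[[x, y, z, ax, ay, az, grip], ...]]. A call has 1 to 10 rows; each row is the pose to reach, as a shift and turn from the pose commanded when the call began, along the tool's axes at that moment, turning the shorter way round; what a row does not reach only later rows make up. Full scale, the value 1, is 0.25 m for a shift and 2 pi rad for a turn. A row lasts 1/10 s, in which the tool goes at most 50 mm and 8.59 degrees, less where a joint would pass 70% of its speed; a pose out of reach is approached as far as the arm can. A call with a number of a shift or a turn outside -1 to 1 is refused whole. A call with a gripper value outside its range is refused whole. The fingers move at their own pace and stop on an object; "grip_force" is the grip in N (left out, the last holds). Time passes only in rows, so rows that repeat a pose let the fingers close. It gives the time, the measured TCP pose, the force, the opening and the grip force at its end, in the units of the state.
- get_obs(): the state, without advancing time (a new reading comes with each control period).
- camera(name): name is "scene" or "top" or "wrist"; returns a dict with "frame" (400x640x3 uint8, red, green, blue), "z_map" (400x640 float32, m along the optical axis (not along the pixel's ray), 0 where there is no reading), "camera_matrix" (3x3 intrinsics, pixels), "D" ([k1, k2, p1, p2, k3] as OpenCV has them; the pictures are not rectified), "T" (4x4, takes a point from camera to world coordinates); the wrist camera has in their place "T_tool_cam" (4x4, takes a point from camera to tool coordinates, whose origin is the TCP and whose axes are the flange's). Camera axes: x right, y up, looking along -z (the intrinsics and any distortion apply to the point x, -y, -z); pixel columns grow to the right and rows downward; lengths in m; the calibration is good to about 2 mm. A picture is of the moment at which its call begins: read the wrist's pose just before it.
- workorder.hand_in(): hands the job in; it is judged then, once.
The state is a dict: "time_s": time; "qpos": joint angles; "joint_vel": joint speeds; "tau": joint torques, N m; "ee_pos": TCP position; "eef_rot": TCP orientation; "force": force on the tool from outside, world axes, zero at the start; "moment": the same for the moment, N m; "grip_width": finger opening in m; "grip_force": force on a finger pad.
Only numpy, scipy, OpenCV 4.12 (cv2) and the standard library are available. Lean on these libraries where they do the work, as an engineer would, in place of code of your own. Each camera call takes 0.05 s, during which the arm holds its last target. There are 200 camera calls.

### The job

Swing the fume hood aside until it is clear of the soldering board; then, before taking any fitting off the board, take the infrared thermometer, aim it at the solder ring just under the tee of the standing pipe from roughly 10 cm away, hold it steady for two seconds without touching the pipe, and lay it back in its rest. Put every loose copper elbow and end cap from the board into the steel tray (there may be three to five), and only when thermometer and fittings are put away swing the hood back over the middle of the board. Leave the other things on the bench where they are.

Things in the scene. Friction and masses are not known exactly. Their poses are not given: they have to be found in the camera images.
- fume_arm (a joint): fume arm's angle (rad) about its upright post: 0 = pointing from the post roughly towards the robot (-x), growing as the hood swings to the robot's left (+y, clockwise from above). Range -0.6 to 1.2. Stiff (0.25 N m), stays where it is left. Over the board it reads about -0.4 to 0; the hood is wholly off the board from about 0.8
- hood_knob (a point): top centre of the upright round black knob (24 mm thick, 53 mm tall) on the middle of the hood; top 285 mm above the table. Take the arm by it. The hood is a grey funnel, 112 mm wide at its mouth, mouth 155 mm above the table; the arm is a 36 mm tube, its top 231 mm above the table; the knob swings at 260 mm radius about fume_pivot
- fume_pivot (a point): point on the hinge axis (vertical) of the fume arm, in the middle of its tube, 213 mm above the table; the post beneath is 36 mm thick, the hub on top 48 mm wide and its top is 233 mm above the table
- board_middle (a point): middle of the top face of the pale soldering board, 250 (own x) x 340 (own y) x 8 mm, fixed to the table
- work: the soldered workpiece, fixed on the board: upright 22 mm copper pipe on a round brass foot (52 mm wide), with a copper tee whose stub points to its own +y for 30 mm at 101 mm height; 120 mm tall. Origin: centre of the underside
- joint_bead (a point): the soldered joint to be measured: centre (on the pipe's axis) of the silvery ring of solder, 28 mm wide and 6 mm high, just under the tee, 81 mm above the board
- thermometer: loose infrared thermometer, a grey bar 150 x 26 x 24 mm (x, y, z) with a steel lens barrel (18 mm thick, 10 mm long) at its +x end, lying level in its rest. Origin: centre of the bar's underside. 75-155 g; grip it across the 26 mm width at the middle
- thermo_nose (a point): front of the lens, 85 mm ahead (+x) of the thermometer's origin and 12 mm above its underside; it looks along the thermometer's own +x. It reads the solder joint when the joint lies on this line of sight, within 16 mm up, down or sideways, with 35 to 165 mm between lens and joint centre
- rest_bed (a point): the thermometer's black rest, fixed: middle of the bed that carries the bar's underside, 14 mm above the table. Two saddles, 10 mm thick, 47 mm ahead and behind (own x), cheeks 36 mm apart (own y) rising 14 mm above the bed; between the saddles 84 mm room for fingers above a base plate 6 mm thick and 60 mm wide
- tray_in (a point): centre of the inner floor (4 mm above the table) of the steel parts tray, open on top, fixed: inside 232 (own x) x 162 (own y) mm, walls 4 mm thick, rim 40 mm above the table
- elbow1: loose copper 90 degree elbow lying flat on the board: two round legs of 25 mm diameter, each 38 mm long from the corner, along its own +x and +y. Origin: underside, below the corner (legs' axes 12.5 mm higher). 40-85 g. May be absent
- elbow2: loose copper 90 degree elbow lying flat on the board: two round legs of 25 mm diameter, each 38 mm long from the corner, along its own +x and +y. Origin: underside, below the corner (legs' axes 12.5 mm higher). 40-85 g. May be absent
- elbow3: loose copper 90 degree elbow lying flat on the board: two round legs of 25 mm diameter, each 38 mm long from the corner, along its own +x and +y. Origin: underside, below the corner (legs' axes 12.5 mm higher). 40-85 g. May be absent
- cap1: loose copper end cap standing upright, 31 mm diameter, 26 mm tall, rounded top. Origin: centre of the underside. 35-70 g. May be absent
- cap2: loose copper end cap standing upright, 31 mm diameter, 26 mm tall, rounded top. Origin: centre of the underside. 35-70 g. May be absent
- flux_tin: bystander: low round tin with a paper label, 58 mm wide, 45 mm tall; origin centre of underside
- solder_spool: bystander: metal spool 60 mm wide, 40 mm tall; origin centre of underside
- leak_bottle: bystander: bottle 54 mm wide, 130 mm tall; origin centre of underside
- wire_brush: bystander: brush lying on the table; origin on its underside
- wrench: bystander: wrench lying on the table; origin on its underside
- mug: bystander: white mug, 80 mm wide, 90 mm tall; origin centre of underside
There are look-alikes about, which are no part of the job. Leave any turquoise look-alike of the elbow3 alone. What is shaped like the elbow1 but blue is not meant.

How it is judged:
By the outcome, as a careful person would: the job done as asked, in the order asked, and still so for the second after the job is handed in, with the robot touching nothing.
Of elbow1, elbow2, elbow3, cap1, cap2 only 3 to 5 are there at a start; the rules pass over those that are not, and their reading is None.
At some moment in a run one of elbow1, elbow2, elbow3, cap1, cap2 may be knocked a few centimetres aside while the robot is not near it.
It also fails if it takes over 210 s, if anything falls off the work surface, if the arm or the gripper's body presses on something with over 40 N, if the wrist force passes 120 N, or if a joint passes its speed limit or range.

## Working session

There is one attempt and no reset: what is moved stays moved. The work goes in short steps, Python scripts to look and compute and a tool call to move; the robot and the scene stay as the last step left them, time stands still between calls to the robot, and variables do not carry over. Pictures are saved under pics/ and viewed, at most 14 in all, crops included, and the job is handed in when it is done.

Besides the shell and the picture viewer there is one more tool, called after "Emit:" by a JSON object that holds its "op" and its "data". play_rows: Moves the arm, as the interface text tells. Its arguments: {"type":"object","properties":{"motion":{"type":"array"},"grip_force":{"type":"number"}},"required":["motion"]}

```bash
ls; mkdir -p pics; cat > h.py <<'E'
import numpy as np, cv2, pickle
from station import get_obs, camera, workorder
from scipy.spatial.transform import Rotation as R
def snap(n, tag):
    o=get_obs(); c=camera(n); c['obs']=o
    if 'T' not in c:
        T=np.eye(4); T[:3,:3]=R.from_euler('xyz',o['eef_rot']).as_matrix(); T[:3,3]=o['ee_pos']
        c['T']=T@c['T_tool_cam']
    pickle.dump(c,open(f'pics/{tag}.pkl','wb')); cv2.imwrite(f'pics/{tag}.png',c['frame'][:,:,::-1]); return c
def cloud(c):
    h,w=c['z_map'].shape; u,v=np.meshgrid(np.arange(w),np.arange(h))
    p=cv2.undistortPoints(np.stack([u,v],-1).reshape(-1,1,2).astype(np.float64),c['camera_matrix'],np.array(c['D'],float)).reshape(h,w,2)
    z=c['z_map']; P=np.stack([p[...,0]*z,-p[...,1]*z,-z,np.ones_like(z)],-1)
    W=(P@c['T'].T)[...,:3]; W[z==0]=np.nan; return W
def load(t): return pickle.load(open(f'pics/{t}.pkl','rb'))
E
python3 - <<'E'
from h import *
for n in('top','scene'):
    c=snap(n,n+'0'); print(c['T'].round(3).tolist())
print(get_obs())
E
```

```text
pics
[[0.056, 0.976, -0.21, 0.227], [-0.998, 0.056, -0.006, -0.04], [0.006, 0.21, 0.978, 1.62], [0.0, 0.0, 0.0, 1.0]]
[[0.8, -0.473, 0.37, 0.976], [0.601, 0.636, -0.484, -0.614], [-0.006, 0.61, 0.793, 1.151], [0.0, 0.0, 0.0, 1.0]]
{'time_s': 0.1, 'qpos': array([-1.33557062e+00,  3.00395505e-01,  1.52146990e+00,  4.37897777e-07,
        1.32067922e+00, -6.66135118e-02]), 'joint_vel': array([-2.96235143e-04, -2.73404311e-05, -1.71242563e-03, -9.10707627e-04,
        5.02458327e-04,  2.13296131e-03]), 'tau': array([ 1.93293331e-04, -5.32643867e+01, -3.53285015e+01,  7.09580421e-02,
        2.34709057e-02, -4.47587115e-05]), 'ee_pos': array([ 0.1634405 , -0.52492154,  0.19147483]), 'eef_rot': array([-3.14064282e+00, -6.37905524e-05,  3.01839076e-01]), 'force': array([-0.07073652, -0.38505753, -0.48077334]), 'moment': array([ 0.03104128, -0.01891001,  0.01985287]), 'grip_force': 0.0, 'grip_width': 0.09440607030589132}
```

View pics/top0.png

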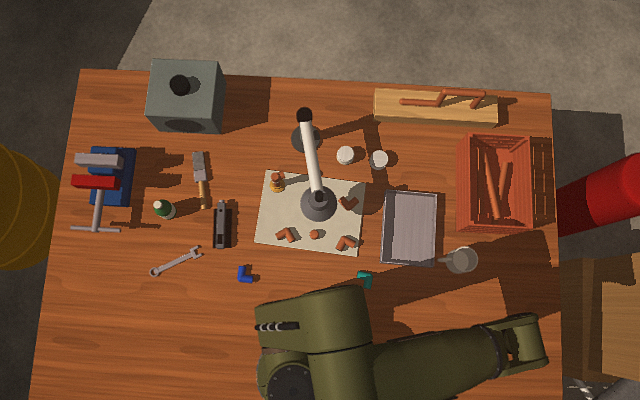

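View pics/scene0.png

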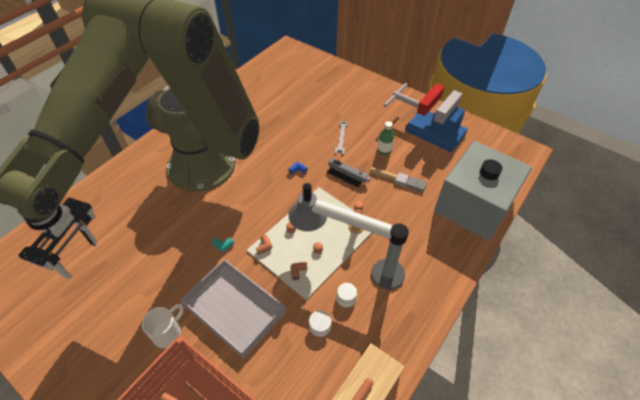

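The top view shows the board at about (310,213), the hood knob near (318,195), the pivot at (304,115), the thermometer at (222,225), the tray at (409,228) and the work at (277,182). Copper fittings are near (285,235), (345,242), (348,202) and (315,234). The scene view shows a further cap at (318,247).

```bash
cat > meas.py <<'E'
from h import *
import sys
def fits(tag, zmin=0.012):
    c=load(tag); W=cloud(c); hsv=cv2.cvtColor(c['frame'],cv2.COLOR_RGB2HSV)
    m=(W[...,2]>zmin)&(W[...,2]<0.05)&(W[...,0]>.2)&(W[...,0]<.75)&(W[...,1]>-.25)&(W[...,1]<.25)
    m&=((hsv[...,0]<14)|(hsv[...,0]>172))&(hsv[...,1]>90)
    n,l,s,ce=cv2.connectedComponentsWithStats(m.astype(np.uint8))
    for i in range(1,n):
        if s[i,4]>15:
            P=W[l==i]; print(tag,ce[i].round(),s[i,4],'med',np.median(P,0).round(3),'min',P.min(0).round(3),'max',P.max(0).round(3))
if __name__=='__main__':
    for t in sys.argv[1:]: fits(t)
E
python3 meas.py top0 scene0
python3 - <<'E'
from h import *
for t,boxes in (('top0',dict(knob=(308,185,330,215),hub=(295,105,315,125),therm=(212,198,234,250),tray=(378,188,442,268),board=(250,165,370,260),work=(268,170,288,194),bottle=(150,195,180,220))),('scene0',dict(knob=(300,183,316,200),hub=(388,225,410,245),therm=(322,155,375,190)))):
    c=load(t);W=cloud(c)
    for k,(a,b,d,e) in boxes.items():
        P=W[b:e,a:d].reshape(-1,3);P=P[~np.isnan(P[:,2])]
        print(t,k,'maxz',P[:,2].max().round(3))
        if k in('knob','hub'):
            Q=P[P[:,2]>P[:,2].max()-.01]; print('  ',len(Q),((Q.max(0)+Q.min(0))/2).round(3),np.median(Q,0).round(3),Q.min(0).round(3),Q.max(0).round(3))
        if k=='work': Q=P[P[:,2]>.1]; print('  ',len(Q),Q.mean(0).round(3),Q.min(0).round(3),Q.max(0).round(3))
        if k=='therm':
            Q=P[P[:,2]>.033];r=cv2.minAreaRect(Q[:,:2].astype(np.float32)); print('  ',np.median(Q,0).round(3),r)
        if k=='tray':
            Q=P[P[:,2]>.03];print('  ',cv2.minAreaRect(Q[:,:2].astype(np.float32)),np.median(Q[:,2]))
        if k=='board':
            f=W[...,2];hs=cv2.cvtColor(c['frame'],cv2.COLOR_RGB2HSV)
            m=(hs[b:e,a:d,1]<75)&(abs(f[b:e,a:d]-.008)<.006);Q=W[b:e,a:d][m];print('  ',len(Q),cv2.minAreaRect(Q[:,:2].astype(np.float32)),np.median(Q[:,2]))
            print(cv2.boxPoints(cv2.minAreaRect(Q[:,:2].astype(np.float32))))
c=load('top0');I=c['frame'][150:275,190:450];cv2.imwrite('pics/crop1.png',cv2.resize(I,None,fx=3,fy=3,interpolation=cv2.INTER_CUBIC)[:,:,::-1])
E
```

```text
top0 [348. 203.] 174 med [ 0.551 -0.137  0.03 ] min [ 0.526 -0.169  0.012] max [ 0.571 -0.103  0.041]
top0 [285. 235.] 171 med [0.432 0.06  0.03 ] min [0.41  0.03  0.015] max [0.455 0.095 0.043]
top0 [314. 234.] 72 med [ 0.44  -0.03   0.032] min [ 0.427 -0.044  0.013] max [ 0.453 -0.017  0.041]
top0 [345. 243.] 172 med [ 0.418 -0.129  0.031] min [ 0.393 -0.166  0.015] max [ 0.439 -0.104  0.045]
scene0 [290. 228.] 60 med [ 0.446 -0.04   0.032] min [ 0.431 -0.05   0.014] max [ 0.46  -0.026  0.039]
scene0 [264. 245.] 174 med [ 0.423 -0.133  0.031] min [ 0.392 -0.169  0.016] max [ 0.444 -0.108  0.037]
scene0 [318. 248.] 81 med [ 0.561 -0.048  0.032] min [ 0.543 -0.057  0.013] max [ 0.571 -0.028  0.041]
scene0 [297. 269.] 160 med [ 0.556 -0.14   0.031] min [ 0.535 -0.171  0.02 ] max [ 0.572 -0.11   0.039]
top0 knob maxz 0.292
   54 [ 0.518 -0.038  0.287] [ 0.517 -0.038  0.285] [ 0.506 -0.048  0.282] [ 0.529 -0.029  0.292]
top0 hub maxz 0.24
   185 [0.766 0.02  0.235] [0.769 0.018 0.234] [ 0.739 -0.003  0.23 ] [0.793 0.042 0.24 ]
top0 therm maxz 0.048
   [0.454 0.274 0.039] ((0.45511505007
[... 310 characters left out ...]
00171), (0.33862122893333435, 0.24938209354877472), 85.32247161865234) 0.008036001527194303
[[ 0.37821    -0.17248051]
 [ 0.6267615  -0.19281702]
 [ 0.65437526  0.14467643]
 [ 0.40582377  0.16501294]]
top0 work maxz 0.135
   114 [0.603 0.094 0.122] [0.59  0.073 0.102] [0.621 0.115 0.135]
top0 bottle maxz 0.136
scene0 knob maxz 0.289
   58 [ 0.518 -0.041  0.284] [ 0.519 -0.043  0.285] [ 0.506 -0.054  0.279] [ 0.53  -0.029  0.289]
scene0 hub maxz 0.238
   252 [0.767 0.016 0.233] [0.772 0.013 0.233] [ 0.739 -0.008  0.228] [0.795 0.039 0.238]
scene0 therm maxz 0.046
   [0.457 0.271 0.038] ((0.45760393142700195, 0.27053403854370117), (0.15971852838993073, 0.03252343088388443), 3.0415194034576416)
```

View pics/crop1.png

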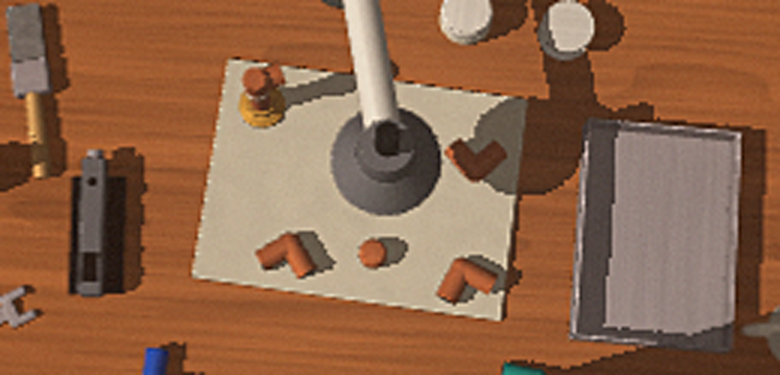

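```bash
cat > rows.py <<'E'
from h import *
def rows(wps, n=None):
    """wps: (x,y,z,yaw,grip[,nrows]) world tool-down targets; prints rows in tool axes, rounded"""
    o=get_obs(); p0=np.array(o['ee_pos']); R0=R.from_euler('xyz',o['eef_rot']); out=[]
    p=p0.copy(); yaw=o['eef_rot'][2]; 
    for w in wps:
        q=np.array(w[:3]); dy=(w[3]-yaw); n=w[5] if len(w)>5 else max(1,int(np.ceil(max(np.linalg.norm(q-p)/.045,abs(dy)/.14))))
        for k in range(1,n+1):
            f=k/n; d=R0.inv().apply(p+f*(q-p)-p0)/.25
            r=(R0.inv()*R.from_euler('xyz',[np.pi,0,yaw+f*dy])).as_rotvec()/(2*np.pi)
            out.append([round(float(v),3)+0. for v in [*d,*r]]+[w[4]])
        p=q; yaw=w[3]
    print('at',p0.round(4),o['eef_rot'].round(3),'w',round(o['grip_width'],4),'t',o['time_s'])
    for i in range(0,len(out),10): print(str(out[i:i+10]).replace(' ',''))
E
python3 -c "
from rows import *
rows([(.3,-.35,.34,0,1,4),(.518,-.04,.34,-.4,1,6),])"
```

```text
at [ 0.1634 -0.5249  0.1915] [-3.141 -0.     0.302] w 0.0944 t 0.1
[[0.182,-0.127,-0.148,0.0,0.0,0.012,1],[0.365,-0.253,-0.297,0.0,0.0,0.024,1],[0.547,-0.38,-0.445,0.0,0.0,0.036,1],[0.73,-0.506,-0.594,0.0,0.0,0.048,1],[0.93,-0.66,-0.593,0.0,0.0,0.059,1],[1.13,-0.814,-0.593,0.0,0.0,0.069,1],[1.33,-0.969,-0.593,0.0,0.0,0.08,1],[1.53,-1.123,-0.593,0.0,0.0,0.09,1],[1.731,-1.277,-0.593,0.0,0.0,0.101,1],[1.931,-1.431,-0.593,0.0,0.0,0.112,1]]
```

Emit:
{"op": "play_rows", "data": {"motion": [[[0.18, -0.13, -0.15, 0, 0, 0.012, 1], [0.365, -0.25, -0.3, 0, 0, 0.024, 1], [0.55, -0.38, -0.445, 0, 0, 0.036, 1], [0.73, -0.506, -0.594, 0, 0, 0.048, 1], [0.93, -0.66, -0.594, 0, 0, 0.06, 1], [0.93, -0.66, -0.594, 0, 0, 0.06, 1]]]}}

```text
time_s: 0.7
ee_pos: [0.3231, -0.3158, 0.3338]
eef_rot: [3.141, -0.0, -0.078]
force: [0.4, -0.4, 0.5]
grip_width: 0.0944
grip_force: 0.0
```

```bash
python3 -c "
from rows import *
rows([(.518,-.04,.34,-.4,1,8),(.518,-.04,.34,-.4,1,2)])"
```

```text
at [ 0.3231 -0.3158  0.3338] [ 3.141 -0.    -0.078] w 0.0944 t 0.7
[[0.086,-0.145,-0.003,0.0,0.0,0.006,1],[0.173,-0.29,-0.006,0.0,0.0,0.013,1],[0.259,-0.435,-0.009,0.0,0.0,0.019,1],[0.345,-0.58,-0.012,0.0,0.0,0.026,1],[0.432,-0.726,-0.015,0.0,0.0,0.032,1],[0.518,-0.871,-0.019,0.0,0.0,0.038,1],[0.604,-1.016,-0.022,0.0,0.0,0.045,1],[0.691,-1.161,-0.025,0.0,0.0,0.051,1],[0.691,-1.161,-0.025,0.0,0.0,0.051,1],[0.691,-1.161,-0.025,0.0,0.0,0.051,1]]
```

Emit:
{"op": "play_rows", "data": {"motion": [[[0.086, -0.145, -0.003, 0, 0, 0.006, 1], [0.173, -0.29, -0.006, 0, 0, 0.013, 1], [0.26, -0.435, -0.009, 0, 0, 0.019, 1], [0.345, -0.58, -0.012, 0, 0, 0.026, 1], [0.432, -0.726, -0.015, 0, 0, 0.032, 1], [0.518, -0.871, -0.019, 0, 0, 0.038, 1], [0.6, -1, -0.022, 0, 0, 0.051, 1], [0.6, -1, -0.022, 0, 0, 0.051, 1], [0.6, -1, -0.022, 0, 0, 0.051, 1]]]}}

```text
time_s: 1.6
ee_pos: [0.4908, -0.079, 0.3381]
eef_rot: [3.141, 0.001, -0.393]
force: [0.3, 0.2, 0.1]
grip_width: 0.0941
grip_force: 0.0
```

```bash
python3 - <<'E'
from rows import *
rows([(.518,-.04,.34,-.4,1,3),(.518,-.04,.264,-.4,1,4),(.518,-.04,.264,-.4,1,2)])
c=snap('wrist','w1');W=cloud(c)
m=(W[...,2]>.275)&(W[...,2]<.3);P=W[m];print(len(P),P.min(0),P.max(0))
E
```

```text
at [ 0.4908 -0.079   0.3381] [ 3.141e+00  1.000e-03 -3.930e-01] w 0.0941 t 1.6
[[0.014,-0.062,-0.003,0.0,0.0,0.0,1],[0.027,-0.124,-0.005,0.0,0.0,0.001,1],[0.041,-0.186,-0.008,0.0,0.0,0.001,1],[0.041,-0.186,0.068,0.0,0.0,0.001,1],[0.041,-0.186,0.144,0.0,0.0,0.001,1],[0.041,-0.186,0.22,0.0,0.0,0.001,1],[0.041,-0.186,0.296,0.0,0.0,0.001,1],[0.041,-0.186,0.296,0.0,0.0,0.001,1],[0.041,-0.186,0.296,0.0,0.0,0.001,1]]
562 [ 0.50677311 -0.05053272  0.27505618] [ 0.53033078 -0.02745307  0.28658828]
```

Emit:
{"op": "play_rows", "data": {"motion": [[[0.014, -0.062, 0, 0, 0, 0, 1], [0.027, -0.124, 0, 0, 0, 0, 1], [0.041, -0.186, 0, 0, 0, 0, 1], [0.041, -0.186, 0.07, 0, 0, 0, 1], [0.041, -0.186, 0.144, 0, 0, 0, 1], [0.041, -0.186, 0.22, 0, 0, 0, 1], [0.041, -0.186, 0.296, 0, 0, 0, 1], [0.041, -0.186, 0.296, 0, 0, 0, 1]]]}}

```text
time_s: 2.45
ee_pos: [0.5178, -0.0397, 0.2623]
eef_rot: [3.141, 0.004, -0.395]
force: [0.5, 0.1, 0.5]
grip_width: 0.094
grip_force: 0.0
```

Emit:
{"op": "play_rows", "data": {"motion": [[[0, 0, 0, 0, 0, 0, -1], [0, 0, 0, 0, 0, 0, -1], [0, 0, 0, 0, 0, 0, -1], [0, 0, 0, 0, 0, 0, -1], [0, 0, 0, 0, 0, 0, -1], [0, 0, 0, 0, 0, 0, -1], [0, 0, 0, 0, 0, 0, -1], [0, 0, 0, 0, 0, 0, -1]]], "grip_force": 12}}

```text
time_s: 3.25
ee_pos: [0.5182, -0.0404, 0.2646]
eef_rot: [-3.142, 0.0, -0.396]
force: [-0.5, -0.4, 0.2]
grip_width: 0.0336
grip_force: 0.0
```

```bash
python3 - <<'E'
from rows import *
import numpy as np
p=get_obs()['ee_pos'];pv=np.array([.769,.0175]);d=np.array(p[:2])-pv;print(np.hypot(*d),np.arctan2(d[1],-d[0]))
a0=np.arctan2(d[1],-d[0])
rows([(pv[0]-.26*np.cos(a),pv[1]+.26*np.sin(a),.264,-.4,-1,1) for a in np.linspace(a0,1.05,18)[1:]])
E
```

```text
0.2574074112387248 -0.2269966042167512
at [ 0.5182 -0.0404  0.2646] [-3.142  0.    -0.396] w 0.0336 t 3.25
[[-0.052,-0.059,0.002,0.0,0.0,0.001,-1],[-0.09,-0.127,0.002,0.0,0.0,0.001,-1],[-0.123,-0.198,0.002,0.0,0.0,0.001,-1],[-0.15,-0.271,0.002,0.0,0.0,0.001,-1],[-0.172,-0.346,0.002,0.0,0.0,0.001,-1],[-0.188,-0.423,0.002,0.0,0.0,0.001,-1],[-0.199,-0.5,0.002,0.0,0.0,0.001,-1],[-0.203,-0.578,0.002,0.0,0.0,0.001,-1],[-0.202,-0.656,0.002,0.0,0.0,0.001,-1],[-0.195,-0.734,0.002,0.0,0.0,0.001,-1]]
[[-0.182,-0.811,0.002,0.0,0.0,0.001,-1],[-0.163,-0.887,0.002,0.0,0.0,0.001,-1],[-0.139,-0.961,0.002,0.0,0.0,0.001,-1],[-0.109,-1.033,0.002,0.0,0.0,0.001,-1],[-0.074,-1.103,0.002,0.0,0.0,0.001,-1],[-0.034,-1.17,0.002,0.0,0.0,0.001,-1],[0.011,-1.233,0.002,0.0,0.0,0.001,-1]]
```

Emit:
{"op": "play_rows", "data": {"motion": [[[0, 0, 0, 0, 0, 0, -1], [0, 0, 0, 0, 0, 0, -1], [0, 0, 0, 0, 0, 0, -1], [-0.045, -0.059, 0, 0, 0, 0, -1], [-0.083, -0.127, 0, 0, 0, 0, -1], [-0.116, -0.198, 0, 0, 0, 0, -1], [-0.143, -0.271, 0, 0, 0, 0, -1], [-0.165, -0.346, 0, 0, 0, 0, -1], [-0.181, -0.423, 0, 0, 0, 0, -1], [-0.192, -0.5, 0, 0, 0, 0, -1]]]}}

```text
time_s: 4.25
ee_pos: [0.5216, 0.0939, 0.2644]
eef_rot: [3.14, 0.001, -0.396]
force: [-1.7, -1.6, -0.8]
grip_width: 0.0229
grip_force: 12.0
```

```bash
python3 - <<'E'
from rows import *
o=get_obs();p=o['ee_pos'];print(o['force'],o['grip_force']);pv=np.array([.769,.0175]);d=np.array(p[:2])-pv;print(np.hypot(*d),np.arctan2(d[1],-d[0]))
a0=np.arctan2(d[1],-d[0])
rows([(pv[0]-.259*np.cos(a),pv[1]+.259*np.sin(a),.264,-.4,-1,1) for a in np.linspace(a0,1.05,11)[1:]])
E
```

```text
[-1.71254247 -1.61806329 -0.7752138 ] 11.99935644865036
0.25893402389335557 0.29931772815387925
at [0.5216 0.0939 0.2644] [ 3.14e+00  1.00e-03 -3.96e-01] w 0.0229 t 4.25
[[-0.005,-0.078,0.001,0.0,0.0,0.001,-1],[-0.004,-0.155,0.001,0.0,0.0,0.001,-1],[0.003,-0.233,0.001,0.0,0.0,0.001,-1],[0.016,-0.309,0.001,0.0,0.0,0.001,-1],[0.035,-0.385,0.001,0.0,0.0,0.001,-1],[0.059,-0.459,0.001,0.0,0.0,0.001,-1],[0.089,-0.531,0.001,0.0,0.0,0.001,-1],[0.124,-0.6,0.001,0.0,0.0,0.001,-1],[0.164,-0.667,0.0,0.0,0.0,0.001,-1],[0.209,-0.73,0.0,0.0,0.0,0.001,-1]]
```

Emit:
{"op": "play_rows", "data": {"motion": [[[0, 0, 0, 0, 0, 0, -1], [0, 0, 0, 0, 0, 0, -1], [0, 0, 0, 0, 0, 0, -1]]]}}

```text
time_s: 4.55
ee_pos: [0.5215, 0.093, 0.2644]
eef_rot: [3.141, 0.002, -0.396]
force: [-6.0, 3.1, 0.0]
grip_width: 0.0234
grip_force: 12.0
```

```bash
python3 - <<'E'
from rows import *
o=get_obs();p=o['ee_pos'];print(o['force'],o['grip_force']);pv=np.array([.769,.0175]);d=np.array(p[:2])-pv;print(np.hypot(*d),np.arctan2(d[1],-d[0]))
a0=np.arctan2(d[1],-d[0])
rows([(pv[0]-.259*np.cos(a),pv[1]+.259*np.sin(a),.264,-.4,-1,1) for a in np.linspace(a0,1.05,9)[1:]])
E
```

```text
[-5.96088549  3.09748693  0.01742633] 11.999793648719788
0.2587853559792265 0.2959391458284219
at [0.5215 0.093  0.2644] [ 3.141e+00  2.000e-03 -3.960e-01] w 0.0234 t 4.55
[[-0.006,-0.097,0.001,0.0,0.0,0.001,-1],[-0.002,-0.195,0.001,0.0,0.0,0.001,-1],[0.011,-0.292,0.001,0.0,0.0,0.001,-1],[0.034,-0.387,0.001,0.0,0.0,0.001,-1],[0.065,-0.479,0.001,0.0,0.0,0.001,-1],[0.104,-0.568,0.001,0.0,0.0,0.001,-1],[0.152,-0.653,0.001,0.0,0.0,0.001,-1],[0.208,-0.734,0.001,0.0,0.0,0.001,-1]]
```

Emit:
{"op": "play_rows", "data": {"motion": [[[-0.006, -0.097, 0, 0, 0, 0, -1], [-0.002, -0.195, 0, 0, 0, 0, -1], [0.011, -0.292, 0, 0, 0, 0, -1], [0.034, -0.387, 0, 0, 0, 0, -1], [0.065, -0.48, 0, 0, 0, 0, -1], [0.104, -0.568, 0, 0, 0, 0, -1], [0.152, -0.653, 0, 0, 0, 0, -1], [0.208, -0.734, 0, 0, 0, 0, -1], [0.208, -0.734, 0, 0, 0, 0, -1], [0.208, -0.734, 0, 0, 0, 0, -1]]]}}

```text
time_s: 5.55
ee_pos: [0.6409, 0.2424, 0.2635]
eef_rot: [3.141, 0.001, -0.396]
force: [-2.1, 4.4, -6.1]
grip_width: 0.0234
grip_force: 12.0
```

Emit:
{"op": "play_rows", "data": {"motion": [[[0, 0, 0, 0, 0, 0, 1], [0, 0, 0, 0, 0, 0, 1], [0, 0, 0, 0, 0, 0, 1], [0, 0, 0, 0, 0, 0, 1], [0, 0, 0, 0, 0, 0, 1], [0, 0, -0.1, 0, 0, 0, 1], [0, 0, -0.2, 0, 0, 0, 1], [0, 0, -0.3, 0, 0, 0, 1], [0, 0, -0.3, 0, 0, 0, 1]]]}}

```text
time_s: 6.45
ee_pos: [0.6413, 0.2428, 0.3435]
eef_rot: [-3.138, -0.005, -0.396]
force: [0.1, -0.1, -0.1]
grip_width: 0.0916
grip_force: 0.0
```

```bash
python3 - <<'E'
from rows import *
o=get_obs();print(o['ee_pos'],o['grip_width'])
c=snap('wrist','w2');W=cloud(c)
m=(W[...,2]>.278)&(W[...,2]<.3)&(abs(W[...,0]-.64)<.05);P=W[m];k=(P.min(0)+P.max(0))/2;print(len(P),k);d=k[:2]-[.769,.0175];print(np.hypot(*d),np.arctan2(d[1],-d[0]))
c=snap('top','top1');c=snap('scene','scene1')
E
python3 meas.py top1 scene1
```

```text
[0.64127959 0.24279859 0.34348461] 0.09158979585029074
501 [0.64086977 0.24268487 0.28221415]
0.2590860488683909 1.0534827629105814
top1 [319. 200.] 73 med [ 0.553 -0.041  0.032] min [ 0.538 -0.054  0.013] max [ 0.567 -0.027  0.041]
top1 [348. 203.] 170 med [ 0.551 -0.137  0.03 ] min [ 0.527 -0.17   0.017] max [ 0.572 -0.104  0.043]
top1 [285. 234.] 169 med [0.433 0.06  0.031] min [0.41  0.03  0.015] max [0.457 0.096 0.042]
top1 [314. 234.] 70 med [ 0.44  -0.031  0.032] min [ 0.427 -0.044  0.015] max [ 0.453 -0.018  0.044]
top1 [345. 243.] 175 med [ 0.417 -0.129  0.03 ] min [ 0.391 -0.165  0.012] max [ 0.44  -0.104  0.043]
scene1 [307. 207.] 145 med [0.438 0.055 0.03 ] min [0.417 0.028 0.015] max [0.459 0.095 0.037]
scene1 [291. 227.] 77 med [ 0.446 -0.037  0.032] min [ 0.43  -0.048  0.013] max [ 0.459 -0.02   0.039]
scene1 [356. 224.] 16 med [0.608 0.092 0.04 ] min [0.6   0.089 0.03 ] max [0.613 0.097 0.05 ]
scene1 [264. 245.] 175 med [ 0.424 -0.134  0.03 ] min [ 0.392 -0.167  0.017] max [ 0.443 -0.107  0.038]
scene1 [318. 248.] 82 med [ 0.56  -0.047  0.032] min [ 0.543 -0.058  0.013] max [ 0.571 -0.029  0.039]
scene1 [297. 269.] 178 med [ 0.556 -0.139  0.031] min [ 0.533 -0.173  0.017] max [ 0.573 -0.11   0.039]
```

View pics/scene1.png

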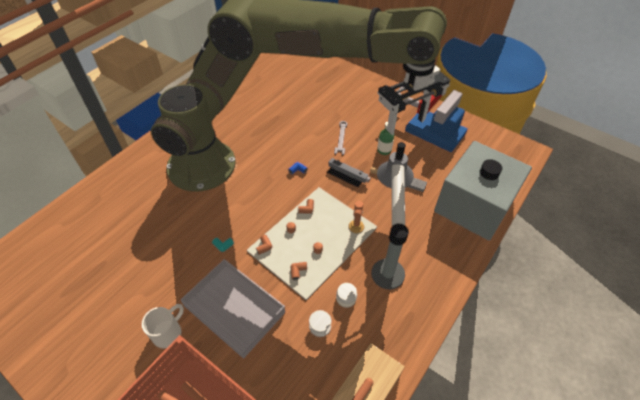

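Hood is at 1.05 and the board is clear. All five fittings show in the scene view: elbows at (306,207), (264,245) and (298,269), caps at (291,227) and (318,248). Next I go over the thermometer.

```bash
python3 - <<'E'
from rows import *
rows([(.455,.272,.34,0.0,1,6),(.455,.272,.25,0.0,1,2),(.455,.272,.25,0.0,1,2)])
E
```

```text
at [0.6407 0.2426 0.3382] [ 3.141e+00  1.000e-03 -3.960e-01] w 0.094 t 6.6
[[-0.122,0.03,-0.001,0.0,0.0,-0.01,1],[-0.244,0.059,-0.002,0.0,0.0,-0.021,1],[-0.365,0.089,-0.003,0.0,0.0,-0.031,1],[-0.487,0.119,-0.004,0.0,0.0,-0.042,1],[-0.609,0.148,-0.005,0.0,0.0,-0.052,1],[-0.731,0.178,-0.006,0.0,0.0,-0.063,1],[-0.73,0.178,0.174,0.0,0.0,-0.063,1],[-0.73,0.178,0.354,0.0,0.0,-0.063,1],[-0.73,0.178,0.354,0.0,0.0,-0.063,1],[-0.73,0.178,0.354,0.0,0.0,-0.063,1]]
```

Emit:
{"op": "play_rows", "data": {"motion": [[[-0.122, 0.03, 0, 0, 0, -0.01, 1], [-0.244, 0.06, 0, 0, 0, -0.021, 1], [-0.365, 0.09, 0, 0, 0, -0.031, 1], [-0.487, 0.12, 0, 0, 0, -0.042, 1], [-0.61, 0.148, 0, 0, 0, -0.052, 1], [-0.73, 0.178, 0, 0, 0, -0.063, 1], [-0.73, 0.178, 0.174, 0, 0, -0.063, 1], [-0.73, 0.178, 0.354, 0, 0, -0.063, 1], [-0.73, 0.178, 0.354, 0, 0, -0.063, 1]]]}}

```text
time_s: 7.5
ee_pos: [0.4527, 0.2708, 0.245]
eef_rot: [3.137, 0.009, 0.0]
force: [0.2, 0.1, 0.5]
grip_width: 0.094
grip_force: 0.0
```

```bash
python3 - <<'E'
from rows import *
c=snap('wrist','w3');W=cloud(c);print(get_obs()['ee_pos'],get_obs()['eef_rot'])
for lo,hi in((.033,.045),(.02,.032),(.009,.019)):
    m=(W[...,2]>lo)&(W[...,2]<hi)&(abs(W[...,0]-.455)<.11)&(abs(W[...,1]-.272)<.04);P=W[m];print(len(P),np.median(P,0),cv2.minAreaRect(P[:,:2].astype(np.float32)))
m=(W[...,2]>.033)&(W[...,2]<.045)&(abs(W[...,0]-.455)<.11)&(abs(W[...,1]-.272)<.04);P=W[m]
for x in np.arange(.37,.56,.01):
    q=P[abs(P[:,0]-x)<.005]
    if len(q)>3: print(x.round(2),len(q),q[:,1].min().round(4),q[:,1].max().round(4),np.median(q[:,2]).round(4))
for t in('top1','scene1'):
    V=cloud(load(t));m=(V[...,2]>.105)&(V[...,2]<.14)&(abs(V[...,0]-.603)<.04)&(abs(V[...,1]-.094)<.05)
    P=V[m];print(t,len(P),P.min(0),P.max(0));Q=P[P[:,2]>.123];print(len(Q),Q.mean(0),(Q.min(0)+Q.max(0))/2)
    m=(V[...,2]>.015)&(V[...,2]<.03)&(abs(V[...,0]-.603)<.04)&(abs(V[...,1]-.094)<.05);P=V[m];print('foot',len(P),P.min(0),P.max(0))
E
```

```text
[0.45411735 0.2714158  0.24905455] [3.13907358e+00 4.94013189e-03 2.16184403e-04]
1883 [0.46039087 0.27630353 0.03754162] ((0.4582175314426422, 0.27579808235168457), (0.1587948054075241, 0.02601672150194645), 3.631455183029175)
159 [0.49322505 0.28602653 0.02740691] ((0.46726417541503906, 0.2754252552986145), (0.14124813675880432, 0.04794340580701828), 3.5556018352508545)
99 [0.4076528  0.26326666 0.01382424] ((0.44847962260246277, 0.27413100004196167), (0.10373882949352264, 0.04572805389761925), 3.7914764881134033)
0.38 63 0.2585 0.2827 0.0375
0.39 108 0.2586 0.2843 0.0377
0.4 106 0.2602 0.2841 0.0382
0.41 119 0.2603 0.2856 0.0381
0.42 119 0.2603 0.2854 0.038
0.43 109 0.2619 0.2869 0.0374
0.44 125 0.2619 0.2867 0.0374
0.45 125 0.262 0.2881 0.0375
0.46 125 0.2635 0.288 0.0375
0.47 128 0.2635 0.2894 0.0374
0.48 126 0.2651 0.2892 0.0376
0.49 131 0.2651 0.2906 0.0373
0.5 125 0.2666 0.2904 0.0378
0.51 152 0.2666 0.2917 0.0374
0.52 130 0.2666 0.2929 0.0375
0.53 78 0.268 0.2914 0.0352
0.54 14 0.2749 0.2859 0.034
top1 112 [0.58865839 0.07255866 0.10539682] [0.62283689 0.11537332 0.13577712]
64 [0.60257491 0.09944456 0.12716673] [0.60264345 0.09573076 0.12945843]
foot 86 [0.56478914 0.0509401  0.01500343] [0.63310416 0.13395592 0.02948768]
scene1 128 [0.59161613 0.06848408 0.10524697] [0.62587403 0.11116056 0.13305067]
54 [0.6045623  0.09651203 0.12747809] [0.60343219 0.08982232 0.12815523]
foot 73 [0.57990772 0.05105872 0.01504952] [0.62684774 0.11827607 0.02989911]
```

View pics/w3.png

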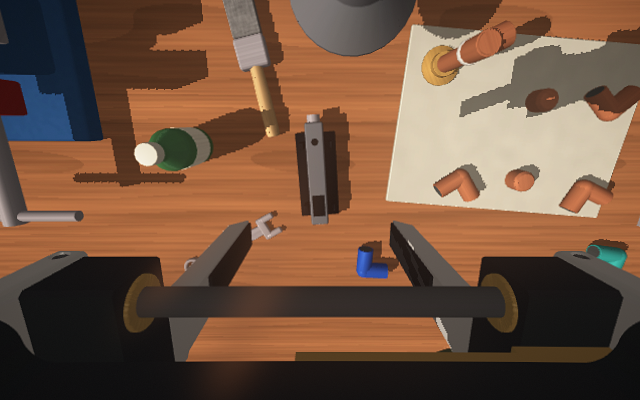

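The wrist view shows the thermometer at about (315,165) with its barrel up (+x), the bottle at (175,148) and the blue look-alike at (370,262). I check the bottle's distance from the gripper body, then go down.

```bash
python3 - <<'E'
from rows import *
for t in('top1','w3'):
    V=cloud(load(t))
    for lo,hi in((.03,.07),(.07,.125),(.125,.15)):
        m=(V[...,2]>lo)&(V[...,2]<hi)&(abs(V[...,0]-.49)<.09)&(V[...,1]>.33)&(V[...,1]<.5)
        P=V[m];print(t,lo,len(P),P.min(0),P.max(0))
rows([(.453,.2755,.12,.063,0.5,5),(.453,.2755,.03,.063,0.5,4),(.453,.2755,.03,.063,.5,1)])
E
```

```text
top1 0.03 74 [0.46303454 0.42968059 0.03047255] [0.51468929 0.4716137  0.06866111]
top1 0.07 190 [0.4634163  0.43030887 0.07064512] [0.51823853 0.48073106 0.12453282]
top1 0.125 51 [0.47829974 0.44589093 0.12592839] [0.50140585 0.47125446 0.13717164]
w3 0.03 520 [0.46673237 0.43082345 0.03004899] [0.51985369 0.45921053 0.06997743]
w3 0.07 1393 [0.46656768 0.43283146 0.07001486] [0.51889248 0.47892112 0.12497276]
w3 0.125 461 [0.48031091 0.44629985 0.12506531] [0.50515913 0.47134357 0.13224953]
at [0.4541 0.2714 0.2491] [3.139 0.005 0.   ] w 0.0941 t 7.55
[[0.0,-0.004,0.103,0.0,0.001,-0.002,0.5],[-0.001,-0.007,0.206,0.0,0.001,-0.004,0.5],[-0.001,-0.011,0.31,0.0,0.001,-0.006,0.5],[-0.002,-0.014,0.413,0.0,0.001,-0.008,0.5],[-0.002,-0.018,0.516,0.0,0.001,-0.01,0.5],[-0.001,-0.018,0.606,0.0,0.001,-0.01,0.5],[-0.001,-0.018,0.696,0.0,0.001,-0.01,0.5],[-0.001,-0.018,0.786,0.0,0.001,-0.01,0.5],[0.0,-0.019,0.876,0.0,0.001,-0.01,0.5],[0.0,-0.019,0.876,0.0,0.001,-0.01,0.5]]
```

Bottle clear (66 mm).

Emit:
{"op": "play_rows", "data": {"motion": [[[0, -0.004, 0.103, 0, 0, -0.002, 0.5], [0, -0.007, 0.206, 0, 0, -0.004, 0.5], [0, -0.011, 0.31, 0, 0, -0.006, 0.5], [0, -0.014, 0.413, 0, 0, -0.008, 0.5], [0, -0.018, 0.516, 0, 0, -0.01, 0.5], [0, -0.018, 0.516, 0, 0, -0.01, 0.5], [0, -0.018, 0.516, 0, 0, -0.01, 0.5]]]}}

```text
time_s: 8.25
ee_pos: [0.4562, 0.2769, 0.1241]
eef_rot: [-3.141, -0.002, 0.063]
force: [-0.9, -0.7, -0.3]
grip_width: 0.0704
grip_force: 0.0
```

```bash
python3 - <<'E'
from rows import *
rows([(.453,.2755,.03,.063,0.5,5),(.453,.2755,.03,.063,.5,2)])
E
```

```text
at [0.4562 0.2769 0.1241] [-3.141e+00 -2.000e-03  6.300e-02] w 0.0704 t 8.25
[[-0.003,0.001,0.075,0.0,0.0,0.0,0.5],[-0.006,0.002,0.151,0.0,0.0,0.0,0.5],[-0.008,0.003,0.226,0.0,0.0,0.0,0.5],[-0.011,0.004,0.301,0.0,0.0,0.0,0.5],[-0.014,0.005,0.376,0.0,0.0,0.0,0.5],[-0.014,0.005,0.376,0.0,0.0,0.0,0.5],[-0.014,0.005,0.376,0.0,0.0,0.0,0.5]]
```

Emit:
{"op": "play_rows", "data": {"motion": [[[0, 0, 0.075, 0, 0, 0, 0.5], [-0.006, 0.002, 0.15, 0, 0, 0, 0.5], [-0.008, 0.003, 0.226, 0, 0, 0, 0.5], [-0.011, 0.004, 0.3, 0, 0, 0, 0.5], [-0.012, 0.005, 0.365, 0, 0, 0, 0.5], [-0.012, 0.005, 0.365, 0, 0, 0, 0.5], [-0.012, 0.005, 0.365, 0, 0, 0, 0.5], [-0.012, 0.005, 0.365, 0, 0, 0, 0.5]]]}}

```text
time_s: 9.05
ee_pos: [0.4533, 0.2756, 0.0327]
eef_rot: [-3.141, -0.002, 0.063]
force: [1.4, -0.2, -0.2]
grip_width: 0.0709
grip_force: 0.0
```

Emit:
{"op": "play_rows", "data": {"motion": [[[0, 0, 0, 0, 0, 0, -1], [0, 0, 0, 0, 0, 0, -1], [0, 0, 0, 0, 0, 0, -1], [0, 0, 0, 0, 0, 0, -1], [0, 0, 0, 0, 0, 0, -1], [0, 0, 0, 0, 0, 0, -1], [0, 0, 0, 0, 0, 0, -1]]], "grip_force": 20}}

```text
time_s: 9.75
ee_pos: [0.4523, 0.275, 0.0308]
eef_rot: [3.142, 0.0, 0.063]
force: [0.5, 0.5, -0.9]
grip_width: 0.0179
grip_force: 0.0
```

```bash
python3 - <<'E'
from rows import *
o=get_obs();print(o['grip_width'],o['grip_force'],o['force'],o['ee_pos'])
c=snap('wrist','w4');s=snap('scene','s4')
I=cv2.resize(s['frame'][120:230,290:420],(780,580),interpolation=cv2.INTER_CUBIC)
cv2.imwrite('pics/m4.png',np.hstack([cv2.resize(c['frame'],(400,300)),cv2.resize(I,(400,300))])[:,:,::-1])
E
```

```text
0.017918480483184156 0.0 [ 0.48603433  0.52369064 -0.94509766] [0.45229023 0.27504288 0.03078714]
```

View pics/m4.png

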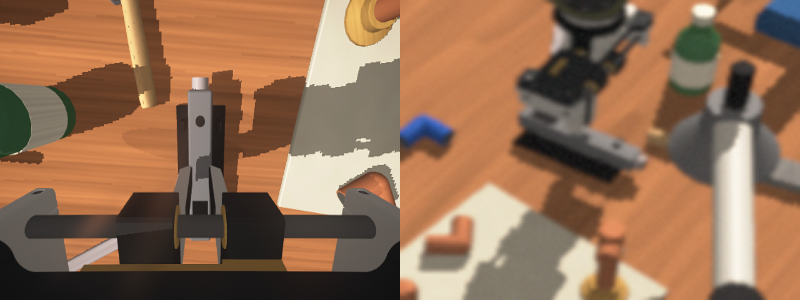

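The wrist view has the fingers on either side of the bar at about (200,185). The width reading may not have settled, so I hold and read again.

Emit:
{"op": "play_rows", "data": {"motion": [[[0, 0, 0, 0, 0, 0, -1], [0, 0, 0, 0, 0, 0, -1], [0, 0, 0, 0, 0, 0, -1], [0, 0, 0, 0, 0, 0, -1]]]}}

```text
time_s: 10.25
ee_pos: [0.4523, 0.275, 0.0308]
eef_rot: [3.142, -0.0, 0.063]
force: [0.7, -0.5, 0.0]
grip_width: 0.0007
grip_force: 0.0
```

```bash
python3 - <<'E'
from rows import *
c=snap('wrist','w5');W=cloud(c);s=snap('scene','s5');t=snap('top','t5')
V=cloud(t)
for n,V in(('w',W),('t',V),('s',cloud(s))):
    m=(abs(V[...,0]-.455)<.11)&(abs(V[...,1]-.275)<.025)
    for x in np.arange(.37,.56,.02):
        q=V[m&(abs(V[...,0]-x)<.01)]; 
        if len(q): print(n,x.round(2),len(q),np.percentile(q[:,2],[5,50,95]).round(3))
I=s['frame'][120:230,290:420]
cv2.imwrite('pics/m5.png',np.hstack([cv2.resize(c['frame'][80:360,200:440],(400,500)),cv2.resize(I,(400,500),interpolation=cv2.INTER_CUBIC)])[:,:,::-1])
E
```

```text
w 0.37 5 [0.036 0.037 0.037]
w 0.39 13 [0.037 0.038 0.039]
w 0.41 40 [0.005 0.006 0.007]
w 0.43 339 [0.005 0.006 0.007]
w 0.45 771 [0.005 0.006 0.132]
w 0.47 22163 [0.038 0.168 0.182]
w 0.49 11896 [0.028 0.161 0.166]
w 0.51 1950 [-0.     0.037  0.039]
w 0.53 1821 [-0.001  0.027  0.038]
w 0.55 1900 [-0.001 -0.     0.001]
t 0.37 106 [0.397 0.421 0.44 ]
t 0.39 104 [0.383 0.397 0.43 ]
t 0.41 71 [0.333 0.344 0.398]
t 0.43 151 [0.337 0.346 0.353]
t 0.45 140 [0.345 0.35  0.355]
t 0.47 123 [0.009 0.347 0.354]
t 0.49 61 [0.005 0.334 0.347]
t 0.51 21 [-0.004  0.002  0.328]
t 0.53 47 [-0.004  0.001  0.033]
t 0.55 67 [-0.005  0.     0.006]
s 0.37 46 [-0.005  0.217  0.438]
s 0.39 162 [0.019 0.348 0.427]
s 0.41 166 [0.005 0.341 0.398]
s 0.43 142 [0.005 0.193 0.351]
s 0.45 228 [0.006 0.179 0.354]
s 0.47 337 [0.007 0.18  0.351]
s 0.49 229 [0.009 0.165 0.342]
s 0.51 92 [-0.     0.025  0.041]
s 0.53 98 [-0.003  0.003  0.038]
s 0.55 65 [-0.004  0.     0.003]
```

View pics/m5.png

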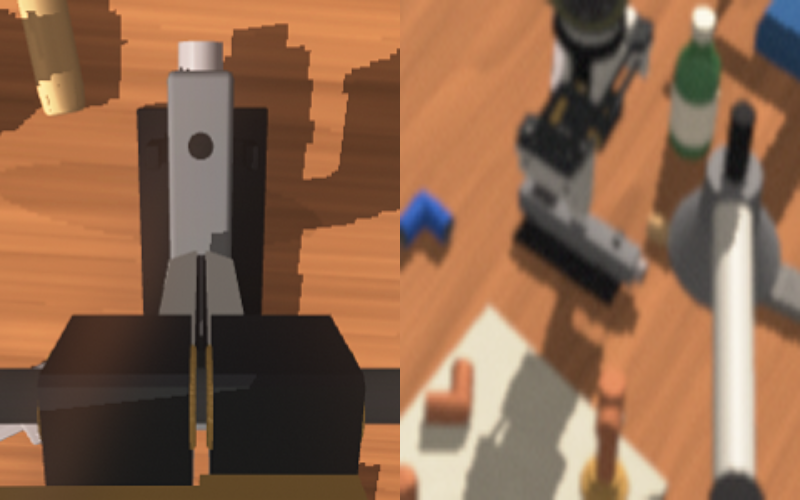

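```bash
python3 - <<'E'
from rows import *
W=cloud(load('w5'))
for r in range(205,270,6): print(r,[W[r,c].round(3).tolist() for c in(300,312,320,330)])
W=cloud(load('w3'))
print('w3')
for r in range(110,235,8): print(r,[W[r,c].round(3).tolist() for c in(315,)])
E
```

```text
205 [[0.46, 0.293, 0.005], [0.47, 0.282, 0.038], [0.471, 0.277, 0.038], [0.471, 0.27, 0.037]]
211 [[0.455, 0.292, 0.005], [0.466, 0.282, 0.038], [0.467, 0.277, 0.038], [0.466, 0.27, 0.037]]
217 [[0.45, 0.292, 0.005], [0.462, 0.282, 0.038], [0.462, 0.276, 0.038], [0.463, 0.27, 0.038]]
223 [[0.445, 0.292, 0.005], [0.462, 0.282, 0.052], [0.461, 0.276, 0.046], [0.463, 0.27, 0.051]]
229 [[0.441, 0.291, 0.007], [0.462, 0.281, 0.062], [0.461, 0.276, 0.058], [0.463, 0.27, 0.062]]
235 [[0.462, 0.288, 0.072], [0.462, 0.281, 0.071], [0.461, 0.276, 0.067], [0.462, 0.271, 0.07]]
241 [[0.461, 0.287, 0.079], [0.461, 0.281, 0.078], [0.46, 0.276, 0.075], [0.462, 0.271, 0.079]]
247 [[0.461, 0.287, 0.087], [0.461, 0.281, 0.086], [0.46, 0.276, 0.083], [0.462, 0.271, 0.087]]
253 [[0.461, 0.286, 0.094], [0.461, 0.28, 0.093], [0.461, 0.276, 0.092], [0.462, 0.271, 0.094]]
259 [[0.485, 0.284, 0.148], [0.486, 0.28, 0.149], [0.461, 0.276, 0.098], [0.486, 0.275, 0.148]]
265 [[0.486, 0.283, 0.152], [0.486, 0.28, 0.153], [0.46, 0.276, 0.103], [0.486, 0.275, 0.152]]
w3
110 [[0.544, 0.278, 0.001]]
118 [[0.532, 0.278, 0.034]]
126 [[0.521, 0.278, 0.037]]
134 [[0.511, 0.278, 0.038]]
142 [[0.5, 0.278, 0.039]]
150 [[0.489, 0.278, 0.038]]
158 [[0.477, 0.278, 0.037]]
166 [[0.466, 0.278, 0.037]]
174 [[0.454, 0.278, 0.038]]
182 [[0.443, 0.278, 0.039]]
190 [[0.431, 0.278, 0.038]]
198 [[0.419, 0.278, 0.04]]
206 [[0.406, 0.278, 0.037]]
214 [[0.394, 0.278, 0.037]]
222 [[0.381, 0.278, 0.038]]
230 [[0.354, 0.279, 0.0]]
```

```bash
python3 - <<'E'
from rows import *
for tag in('w3','w4','w5'):
    c=load(tag);W=cloud(c);o=c['obs'];p=np.array(o['ee_pos']);Rm=R.from_euler('xyz',o['eef_rot'])
    L=Rm.inv().apply((W-p).reshape(-1,3)).reshape(W.shape)
    m=(abs(L[...,0])<.014)&(abs(L[...,1])<.065)&(L[...,2]>-.06)&(L[...,2]<.03)
    P=L[m];print(tag,len(P));P=P[~np.isnan(P[:,0])]
    if len(P):print(np.percentile(P,[0,2,50,98,100],axis=0).round(4))
E
```

```text
w3 2460
[[-0.0086 -0.06   -0.06  ]
 [-0.0075 -0.0581 -0.0593]
 [ 0.0078 -0.047  -0.0419]
 [ 0.0098  0.057  -0.0155]
 [ 0.0103  0.0587 -0.0125]]
w4 3564
[[-0.014  -0.0647 -0.06  ]
 [-0.0123 -0.0296 -0.0583]
 [ 0.008  -0.0001 -0.0073]
 [ 0.0133  0.0327  0.0298]
 [ 0.014   0.065   0.03  ]]
w5 2962
[[-0.014  -0.0647 -0.0599]
 [-0.0129 -0.0419 -0.0583]
 [ 0.0091 -0.0001 -0.0065]
 [ 0.0134  0.0456  0.0299]
 [ 0.014   0.0645  0.03  ]]
```

The wrist cloud puts the fingertips about 12 mm behind the TCP rather than 19 mm ahead. That would leave the tips at z≈43 mm, just above the bar's top, which fits the jaws closing to zero with no force. I raise, open, and descend in steps to check this.

Emit:
{"op": "play_rows", "data": {"motion": [[[0, 0, -0.06, 0, 0, 0, -1], [0, 0, -0.12, 0, 0, 0, 0.4], [0, 0, -0.12, 0, 0, 0, 0.4], [0, 0, -0.12, 0, 0, 0, 0.4], [0, 0, -0.12, 0, 0, 0, 0.4], [0, 0, -0.12, 0, 0, 0, 0.4], [0, 0, -0.12, 0, 0, 0, 0.4], [0, 0, -0.04, 0, 0, 0, 0.4], [0, 0, 0.025, 0, 0, 0, 0.4], [0, 0, 0.025, 0, 0, 0, 0.4]]]}}

```text
time_s: 11.4
ee_pos: [0.4512, 0.2745, 0.0226]
eef_rot: [3.14, 0.003, 0.063]
force: [-0.9, -0.0, -0.5]
grip_width: 0.065
grip_force: 0.0
```

```bash
python3 - <<'E'
from rows import *
c=snap('wrist','w6');W=cloud(c);o=c['obs'];print(o['ee_pos'],o['force'],o['grip_width'])
L=R.from_euler('xyz',o['eef_rot']).inv().apply((W-np.array(o['ee_pos'])).reshape(-1,3)).reshape(W.shape)
m=(abs(L[...,0])<.014)&(abs(L[...,1])<.065)&(abs(L[...,1])>.03)&(L[...,2]>-.06)&(L[...,2]<.03)
P=L[m]
for s in(1,-1):
    Q=P[P[:,1]*s>0];i=Q[:,2].argsort()[::-1][:200:20];print(Q[i].round(4).tolist())
s=snap('scene','s6');V=cloud(s)
m=(abs(V[...,0]-.455)<.03)&(abs(V[...,1]-.275)<.07)&(V[...,2]>.008)&(V[...,2]<.12)
Q=V[m];print(np.c_[Q,][Q[:,1]<.25].round(3)[:40:4].tolist())
I=s['frame'][130:210,310:400];J=c['frame'][100:340,180:460]
cv2.imwrite('pics/m6.png',np.hstack([cv2.resize(J,(400,400)),cv2.resize(I,(400,400),interpolation=cv2.INTER_CUBIC)])[:,:,::-1])
E
```

```text
[0.45118745 0.27445924 0.02262561] [-0.94100161 -0.04371355 -0.46870266] 0.0649841680093678
[[0.0103, 0.044, 0.0247], [-0.0108, 0.0621, 0.0242], [-0.0055, 0.0569, 0.024], [0.0089, 0.0424, 0.0239], [0.0131, 0.0445, 0.0238], [0.0031, 0.0434, 0.0237], [-0.002, 0.0307, 0.0236], [0.009, 0.0495, 0.0236], [0.009, 0.0327, 0.0235], [-0.0096, 0.0318, 0.0235]]
[[-0.0093, -0.0368, 0.0248], [0.0088, -0.0497, 0.0241], [-0.0056, -0.0544, 0.024], [0.008, -0.0552, 0.0238], [-0.0029, -0.0494, 0.0237], [0.0039, -0.0386, 0.0236], [0.0097, -0.0375, 0.0236], [-0.0063, -0.0382, 0.0235], [0.0089, -0.0567, 0.0234], [0.0098, -0.0447, 0.0234]]
[[0.446, 0.226, 0.094], [0.447, 0.225, 0.085], [0.462, 0.227, 0.094], [0.455, 0.231, 0.081], [0.444, 0.231, 0.069], [0.462, 0.228, 0.083], [0.448, 0.231, 0.067], [0.461, 0.235, 0.071], [0.454, 0.229, 0.067], [0.464, 0.238, 0.066]]
```

View pics/m6.png

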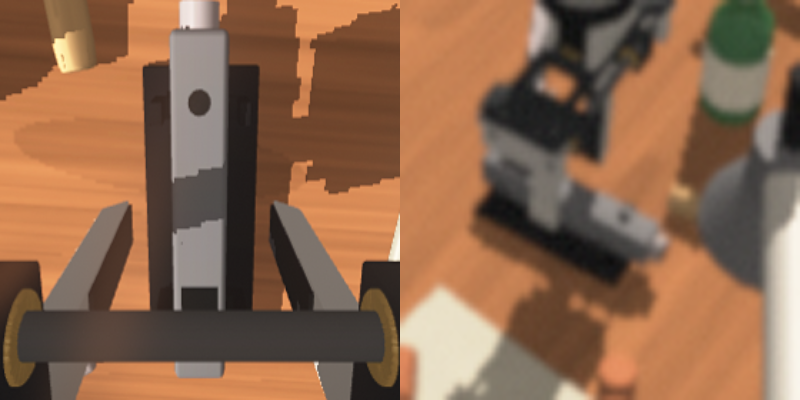

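```bash
python3 - <<'E'
from rows import *
for t in('s6','w6'):
    V=cloud(load(t))
    for (a,b) in((.21,.252),(.295,.34)):
        m=(abs(V[...,0]-.452)<.014)&(V[...,1]>a)&(V[...,1]<b)&(V[...,2]>-.01)&(V[...,2]<.12)
        h,e=np.histogram(V[m][:,2],np.arange(-.01,.121,.005));print(t,a,dict(zip((e[:-1]*1000).round().astype(int).tolist(),h.tolist())))
E
```

```text
s6 0.21 {-10: 2, -5: 27, 0: 34, 5: 15, 10: 2, 15: 0, 20: 0, 25: 0, 30: 0, 35: 0, 40: 1, 45: 5, 50: 5, 55: 6, 60: 4, 65: 12, 70: 7, 75: 5, 80: 7, 85: 6, 90: 3, 95: 0, 100: 0, 105: 0, 110: 0, 115: 0}
s6 0.295 {-10: 0, -5: 12, 0: 23, 5: 1, 10: 0, 15: 0, 20: 0, 25: 0, 30: 0, 35: 6, 40: 2, 45: 2, 50: 8, 55: 3, 60: 6, 65: 4, 70: 4, 75: 4, 80: 3, 85: 7, 90: 3, 95: 5, 100: 3, 105: 1, 110: 3, 115: 1}
w6 0.21 {-10: 0, -5: 623, 0: 481, 5: 258, 10: 0, 15: 0, 20: 0, 25: 0, 30: 0, 35: 45, 40: 76, 45: 82, 50: 99, 55: 109, 60: 115, 65: 126, 70: 141, 75: 152, 80: 167, 85: 190, 90: 192, 95: 203, 100: 207, 105: 216, 110: 195, 115: 75}
w6 0.295 {-10: 0, -5: 790, 0: 559, 5: 376, 10: 0, 15: 0, 20: 0, 25: 0, 30: 0, 35: 53, 40: 71, 45: 89, 50: 93, 55: 101, 60: 123, 65: 128, 70: 136, 75: 154, 80: 173, 85: 176, 90: 198, 95: 207, 100: 198, 105: 228, 110: 196, 115: 84}
```

Both cameras put the tips at z≈36 mm with the TCP reading 22.6 mm, so tip height = TCP + 13 mm. I'll use that from here and descend until the tips are at about 11 mm.

Emit:
{"op": "play_rows", "data": {"motion": [[[0.006, -0.003, 0.03, 0, 0, 0, 0.4], [0.006, -0.003, 0.06, 0, 0, 0, 0.4], [0.006, -0.003, 0.08, 0, 0, 0, 0.4], [0.006, -0.003, 0.098, 0, 0, 0, 0.4], [0.006, -0.003, 0.098, 0, 0, 0, 0.4], [0.006, -0.003, 0.098, 0, 0, 0, 0.4]]]}}

```text
time_s: 12.1
ee_pos: [0.4538, 0.2759, 0.0001]
eef_rot: [3.142, 0.0, 0.063]
force: [0.3, 0.4, 0.1]
grip_width: 0.0662
grip_force: 0.0
```

Emit:
{"op": "play_rows", "data": {"motion": [[[0, 0, 0, 0, 0, 0, -1], [0, 0, 0, 0, 0, 0, -1], [0, 0, 0, 0, 0, 0, -1], [0, 0, 0, 0, 0, 0, -1], [0, 0, 0, 0, 0, 0, -1], [0, 0, 0, 0, 0, 0, -1], [0, 0, 0, 0, 0, 0, -1], [0, 0, 0, 0, 0, 0, -1], [0, 0, 0, 0, 0, 0, -1]]], "grip_force": 25}}

```text
time_s: 13.0
ee_pos: [0.4538, 0.2759, 0.0001]
eef_rot: [-3.142, -0.0, 0.063]
force: [0.1, -1.1, 0.4]
grip_width: 0.0256
grip_force: 25.0
```

```bash
python3 - <<'E'
from rows import *
for t in('top1','scene1','w3'):
    V=cloud(load(t))
    for lo,hi in((.04,.08),(.084,.094),(.095,.12),(.12,.14)):
        m=(V[...,2]>lo)&(V[...,2]<hi)&(abs(V[...,0]-.603)<.04)&(abs(V[...,1]-.094)<.05);P=V[m]
        if len(P)>3: print(t,lo,len(P),P.mean(0).round(3),np.percentile(P,3,axis=0).round(3),np.percentile(P,97,axis=0).round(3))
rows([(.4538,.2759,.10,.063,-1,6),(.43,.18,.10,.063,-1,4)])
E
```

```text
top1 0.04 17 [0.594 0.1   0.06 ] [0.59  0.093 0.044] [0.602 0.11  0.078]
top1 0.084 5 [0.593 0.102 0.09 ] [0.589 0.091 0.087] [0.598 0.114 0.093]
top1 0.095 43 [0.602 0.089 0.113] [0.589 0.073 0.096] [0.622 0.11  0.12 ]
top1 0.12 75 [0.603 0.097 0.126] [0.59  0.079 0.121] [0.616 0.113 0.132]
scene1 0.04 39 [0.607 0.093 0.055] [0.598 0.088 0.04 ] [0.614 0.103 0.07 ]
scene1 0.095 64 [0.612 0.08  0.112] [0.597 0.07  0.1  ] [0.625 0.101 0.119]
scene1 0.12 73 [0.606 0.093 0.126] [0.593 0.074 0.121] [0.616 0.109 0.133]
w3 0.04 278 [0.599 0.112 0.061] [0.592 0.103 0.041] [0.61  0.115 0.078]
w3 0.084 128 [0.599 0.112 0.091] [0.589 0.099 0.088] [0.614 0.118 0.094]
w3 0.095 561 [0.604 0.1   0.111] [0.59  0.075 0.096] [0.623 0.116 0.12 ]
w3 0.12 830 [0.604 0.101 0.126] [0.591 0.079 0.12 ] [0.617 0.115 0.129]
at [4.538e-01 2.759e-01 1.000e-04] [-3.142 -0.     0.063] w 0.0256 t 13.0
[[0.0,0.0,-0.067,0.0,0.0,0.0,-1],[0.0,0.0,-0.133,0.0,0.0,0.0,-1],[0.0,0.0,-0.2,0.0,0.0,0.0,-1],[0.0,0.0,-0.266,0.0,0.0,0.0,-1],[0.0,0.0,-0.333,0.0,0.0,0.0,-1],[0.0,0.0,-0.4,0.0,0.0,0.0,-1],[-0.03,0.094,-0.4,0.0,0.0,0.0,-1],[-0.06,0.188,-0.4,0.0,0.0,0.0,-1],[-0.089,0.283,-0.4,0.0,0.0,0.0,-1],[-0.119,0.377,-0.4,0.0,0.0,0.0,-1]]
```

Emit:
{"op": "play_rows", "data": {"motion": [[[0, 0, -0.067, 0, 0, 0, -1], [0, 0, -0.133, 0, 0, 0, -1], [0, 0, -0.2, 0, 0, 0, -1], [0, 0, -0.266, 0, 0, 0, -1], [0, 0, -0.333, 0, 0, 0, -1], [0, 0, -0.4, 0, 0, 0, -1], [-0.03, 0.094, -0.4, 0, 0, 0, -1], [-0.06, 0.188, -0.4, 0, 0, 0, -1], [-0.09, 0.283, -0.4, 0, 0, 0, -1], [-0.12, 0.377, -0.4, 0, 0, 0, -1]]]}}

```text
time_s: 14.0
ee_pos: [0.4293, 0.179, 0.0999]
eef_rot: [3.142, 0.0, 0.063]
force: [0.4, 0.7, -0.8]
grip_width: 0.0257
grip_force: 25.0
```

```bash
python3 - <<'E'
from rows import *
rows([(.418,.09,.063,.063,-1,5),(.418,.09,.063,.063,-1,2)])
E
```

```text
at [0.4293 0.179  0.0999] [3.142 0.    0.063] w 0.0257 t 14.0
[[-0.013,0.071,0.03,0.0,0.0,0.0,-1],[-0.027,0.141,0.059,0.0,0.0,0.0,-1],[-0.04,0.212,0.089,0.0,0.0,0.0,-1],[-0.054,0.282,0.118,0.0,0.0,0.0,-1],[-0.067,0.353,0.148,0.0,0.0,0.0,-1],[-0.067,0.353,0.148,0.0,0.0,0.0,-1],[-0.067,0.353,0.148,0.0,0.0,0.0,-1]]
```

Emit:
{"op": "play_rows", "data": {"motion": [[[-0.013, 0.071, 0.03, 0, 0, 0, -1], [-0.027, 0.141, 0.06, 0, 0, 0, -1], [-0.04, 0.212, 0.09, 0, 0, 0, -1], [-0.054, 0.282, 0.118, 0, 0, 0, -1], [-0.067, 0.353, 0.148, 0, 0, 0, -1], [-0.067, 0.353, 0.148, 0, 0, 0, -1], [-0.067, 0.353, 0.148, 0, 0, 0, -1]]]}}

```text
time_s: 14.7
ee_pos: [0.4187, 0.0909, 0.0632]
eef_rot: [-3.141, 0.0, 0.062]
force: [-0.4, 0.3, -1.0]
grip_width: 0.0256
grip_force: 25.0
```

```bash
python3 - <<'E'
from rows import *
c=snap('wrist','w7');print(c['obs']['ee_pos']);W=cloud(c)
print('bar')
for x in np.arange(.44,.54,.01):
    q=W[(abs(W[...,0]-x)<.004)&(abs(W[...,1]-.095)<.03)&(W[...,2]>.08)&(W[...,2]<.12)]
    if len(q)>3: print(x.round(2),len(q),q[:,1].min().round(4),q[:,1].max().round(4),np.median(q[:,2]).round(4))
for lo,hi in((.04,.08),(.084,.094),(.12,.14)):
    P=W[(W[...,2]>lo)&(W[...,2]<hi)&(abs(W[...,0]-.603)<.03)&(abs(W[...,1]-.1)<.04)]
    if len(P)>3: print(lo,len(P),P.mean(0).round(3),np.percentile(P,3,axis=0).round(3),np.percentile(P,97,axis=0).round(3))
E
```

```text
[0.4187213  0.0909314  0.06321065]
bar
0.44 585 0.0798 0.1055 0.1008
0.45 615 0.0805 0.1066 0.1007
0.46 640 0.0809 0.1069 0.1008
0.47 671 0.0817 0.1074 0.1009
0.48 707 0.0823 0.1084 0.1007
0.49 676 0.0828 0.1086 0.1002
0.5 411 0.0875 0.1053 0.0966
```

View pics/w7.png

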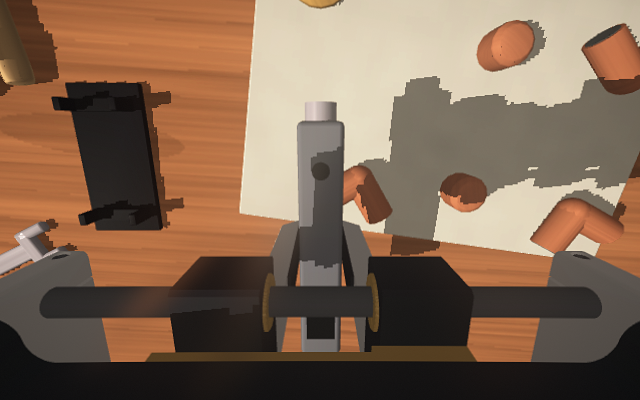

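The thermometer is held at about (320,190), level, and its line of sight passes within 2 mm of the joint from about 100 mm away. Now I hold it steady.

Emit:
{"op": "play_rows", "data": {"motion": [[[0, 0, 0, 0, 0, 0, -1], [0, 0, 0, 0, 0, 0, -1], [0, 0, 0, 0, 0, 0, -1], [0, 0, 0, 0, 0, 0, -1], [0, 0, 0, 0, 0, 0, -1], [0, 0, 0, 0, 0, 0, -1], [0, 0, 0, 0, 0, 0, -1], [0, 0, 0, 0, 0, 0, -1], [0, 0, 0, 0, 0, 0, -1], [0, 0, 0, 0, 0, 0, -1]]]}}

```text
time_s: 15.75
ee_pos: [0.4186, 0.0908, 0.0631]
eef_rot: [-3.142, 0.0, 0.063]
force: [0.5, -0.4, -1.9]
grip_width: 0.0257
grip_force: 25.0
```

Emit:
{"op": "play_rows", "data": {"motion": [[[0, 0, 0, 0, 0, 0, -1], [0, 0, 0, 0, 0, 0, -1], [0, 0, 0, 0, 0, 0, -1], [0, 0, 0, 0, 0, 0, -1], [0, 0, 0, 0, 0, 0, -1], [0, 0, 0, 0, 0, 0, -1], [0, 0, 0, 0, 0, 0, -1], [0, 0, 0, 0, 0, 0, -1], [0, 0, 0, 0, 0, 0, -1], [0, 0, 0, 0, 0, 0, -1]]]}}

```text
time_s: 16.75
ee_pos: [0.4186, 0.0908, 0.0631]
eef_rot: [3.142, -0.0, 0.063]
force: [-0.1, -0.4, -1.0]
grip_width: 0.0259
grip_force: 25.0
```

Emit:
{"op": "play_rows", "data": {"motion": [[[0, 0, 0, 0, 0, 0, -1], [0, 0, 0, 0, 0, 0, -1], [0, 0, 0, 0, 0, 0, -1], [0, 0, 0, 0, 0, 0, -1], [0, 0, 0, 0, 0, 0, -1], [0, 0, 0, 0, 0, 0, -1], [0, 0, 0, 0, 0, 0, -1], [0, 0, 0, 0, 0, 0, -1]]]}}

```text
time_s: 17.55
ee_pos: [0.4186, 0.0908, 0.0631]
eef_rot: [-3.142, -0.0, 0.063]
force: [-0.1, 0.4, -1.1]
grip_width: 0.0258
grip_force: 25.0
```

```bash
python3 - <<'E'
from rows import *
rows([(.4187,.0909,.1,.063,-1,2),(.4538,.2759,.1,.063,-1,6),(.4538,.2759,.1,.063,-1,2)])
E
```

```text
at [0.4186 0.0908 0.0631] [-3.142 -0.     0.063] w 0.0258 t 17.55
[[0.0,0.0,-0.074,0.0,0.0,0.0,-1],[0.0,0.0,-0.148,0.0,0.0,0.0,-1],[0.031,-0.122,-0.148,0.0,0.0,0.0,-1],[0.063,-0.244,-0.148,0.0,0.0,0.0,-1],[0.094,-0.365,-0.148,0.0,0.0,0.0,-1],[0.125,-0.487,-0.148,0.0,0.0,0.0,-1],[0.156,-0.608,-0.148,0.0,0.0,0.0,-1],[0.187,-0.73,-0.148,0.0,0.0,0.0,-1],[0.187,-0.73,-0.148,0.0,0.0,0.0,-1],[0.187,-0.73,-0.148,0.0,0.0,0.0,-1]]
```

Emit:
{"op": "play_rows", "data": {"motion": [[[0, 0, -0.074, 0, 0, 0, -1], [0, 0, -0.148, 0, 0, 0, -1], [0.031, -0.122, -0.148, 0, 0, 0, -1], [0.063, -0.244, -0.148, 0, 0, 0, -1], [0.094, -0.365, -0.148, 0, 0, 0, -1], [0.125, -0.487, -0.148, 0, 0, 0, -1], [0.156, -0.608, -0.148, 0, 0, 0, -1], [0.187, -0.73, -0.148, 0, 0, 0, -1], [0.187, -0.73, -0.148, 0, 0, 0, -1], [0.187, -0.73, -0.148, 0, 0, 0, -1]]]}}

```text
time_s: 18.55
ee_pos: [0.4534, 0.276, 0.0997]
eef_rot: [3.141, 0.001, 0.064]
force: [0.4, 0.5, -1.9]
grip_width: 0.0259
grip_force: 25.0
```

```bash
python3 - <<'E'
from rows import *
rows([(.4538,.2759,.025,.063,-1,4),(.4538,.2759,.0012,.063,-1,4),(.4538,.2759,.0012,.063,-1,2)])
E
```

```text
at [0.4534 0.276  0.0997] [3.141e+00 1.000e-03 6.400e-02] w 0.0259 t 18.55
[[0.0,0.0,0.075,0.0,0.0,0.0,-1],[0.001,0.0,0.149,0.0,0.0,0.0,-1],[0.001,0.0,0.224,0.0,0.0,0.0,-1],[0.002,0.001,0.299,0.0,0.0,0.0,-1],[0.002,0.001,0.322,0.0,0.0,0.0,-1],[0.002,0.0,0.346,0.0,0.0,0.0,-1],[0.002,0.0,0.37,0.0,0.0,0.0,-1],[0.002,0.0,0.394,0.0,0.0,0.0,-1],[0.002,0.0,0.394,0.0,0.0,0.0,-1],[0.002,0.0,0.394,0.0,0.0,0.0,-1]]
```

Emit:
{"op": "play_rows", "data": {"motion": [[[0, 0, 0.075, 0, 0, 0, -1], [0, 0, 0.149, 0, 0, 0, -1], [0, 0, 0.224, 0, 0, 0, -1], [0, 0, 0.3, 0, 0, 0, -1], [0, 0, 0.322, 0, 0, 0, -1], [0, 0, 0.346, 0, 0, 0, -1], [0, 0, 0.37, 0, 0, 0, -1], [0, 0, 0.394, 0, 0, 0, -1], [0, 0, 0.394, 0, 0, 0, -1], [0, 0, 0.394, 0, 0, 0, -1]]]}}

```text
time_s: 19.55
ee_pos: [0.4539, 0.276, 0.0018]
eef_rot: [-3.142, -0.0, 0.063]
force: [0.1, -0.7, -2.1]
grip_width: 0.0259
grip_force: 25.0
```

Emit:
{"op": "play_rows", "data": {"motion": [[[0, 0, 0, 0, 0, 0, 0.4], [0, 0, 0, 0, 0, 0, 0.4], [0, 0, 0, 0, 0, 0, 0.4], [0, 0, 0, 0, 0, 0, 0.4], [0, 0, -0.15, 0, 0, 0, 0.4], [0, 0, -0.3, 0, 0, 0, 0.4], [0, 0, -0.45, 0, 0, 0, 0.4], [0, 0, -0.6, 0, 0, 0, 0.4], [0, 0, -0.75, 0, 0, 0, 0.4], [0, 0, -0.9, 0, 0, 0, 0.4]]]}}

```text
time_s: 20.55
ee_pos: [0.4535, 0.2758, 0.2283]
eef_rot: [-3.141, -0.0, 0.063]
force: [-0.0, -0.1, 0.2]
grip_width: 0.0655
grip_force: 0.0
```

```bash
python3 - <<'E'
from rows import *
c=snap('wrist','w8');W=cloud(c);print(c['obs']['ee_pos'])
P=W[(W[...,2]>.033)&(W[...,2]<.045)&(abs(W[...,0]-.455)<.11)&(abs(W[...,1]-.272)<.04)];print(len(P),np.median(P,0),cv2.minAreaRect(P[:,:2].astype(np.float32)))
snap('top','top2');snap('scene','scene2')
E
python3 meas.py top2 scene2 w8
```

```text
[0.45352053 0.27577771 0.22834989]
2032 [0.46197744 0.27670626 0.03753993] ((0.4578714072704315, 0.27655288577079773), (0.15826654434204102, 0.025863196700811386), 3.419046640396118)
top2 [319. 200.] 72 med [ 0.552 -0.041  0.031] min [ 0.539 -0.054  0.014] max [ 0.57  -0.027  0.041]
top2 [348. 202.] 173 med [ 0.551 -0.137  0.03 ] min [ 0.527 -0.17   0.019] max [ 0.573 -0.103  0.04 ]
top2 [285. 235.] 171 med [0.432 0.06  0.031] min [0.41  0.03  0.012] max [0.455 0.095 0.041]
top2 [314. 234.] 70 med [ 0.439 -0.031  0.033] min [ 0.427 -0.044  0.017] max [ 0.453 -0.018  0.043]
top2 [345. 243.] 175 med [ 0.418 -0.129  0.031] min [ 0.391 -0.165  0.012] max [ 0.44  -0.101  0.04 ]
scene2 [307. 207.] 143 med [0.437 0.055 0.03 ] min [0.415 0.032 0.019] max [0.459 0.093 0.037]
scene2 [356. 223.] 19 med [0.607 0.091 0.039] min [0.6   0.088 0.03 ] max [0.613 0.099 0.05 ]
scene2 [291. 227.] 76 med [ 0.447 -0.037  0.031] min [ 0.431 -0.048  0.014] max [ 0.459 -0.019  0.04 ]
scene2 [264. 245.] 175 med [ 0.424 -0.133  0.03 ] min [ 0.394 -0.168  0.015] max [ 0.443 -0.105  0.039]
scene2 [318. 248.] 82 med [ 0.561 -0.047  0.031] min [ 0.546 -0.059  0.014] max [ 0.571 -0.031  0.038]
scene2 [297. 269.] 167 med [ 0.556 -0.139  0.031] min [ 0.531 -0.172  0.018] max [ 0.574 -0.111  0.037]
w8 [458.  73.] 152 med [0.598 0.113 0.039] min [0.592 0.096 0.025] max [0.61  0.116 0.05 ]
w8 [557. 117.] 651 med [ 0.555 -0.032  0.031] min [ 0.541 -0.053  0.012] max [ 0.571 -0.023  0.036]
w8 [622. 125.] 933 med [ 0.55  -0.122  0.03 ] min [ 0.528 -0.15   0.012] max [ 0.574 -0.1    0.035]
w8 [466. 198.] 920 med [0.437 0.065 0.031] min [0.411 0.031 0.016] max [0.46  0.099 0.035]
w8 [529. 197.] 517 med [ 0.444 -0.022  0.032] min [ 0.428 -0.042  0.012] max [ 0.458 -0.014  0.036]
w8 [594. 217.] 1066 med [ 0.421 -0.119  0.03 ] min [ 0.394 -0.163  0.013] max [ 0.442 -0.099  0.035]
```

```bash
python3 - <<'E'
from rows import *
rows([(.45,.04,.25,0,1,6),(.45,-.04,.25,0,1,3)])
E
```

```text
at [0.4544 0.2763 0.2287] [-3.14  -0.004  0.063] w 0.066 t 20.7
[[-0.013,0.157,-0.015,0.0,-0.001,0.002,1],[-0.026,0.314,-0.029,0.0,-0.001,0.003,1],[-0.038,0.471,-0.044,0.0,-0.001,0.005,1],[-0.051,0.628,-0.058,0.0,-0.001,0.007,1],[-0.064,0.785,-0.073,0.0,-0.001,0.008,1],[-0.077,0.942,-0.087,0.0,-0.001,0.01,1],[-0.084,1.048,-0.087,0.0,-0.001,0.01,1],[-0.09,1.155,-0.088,0.0,-0.001,0.01,1],[-0.097,1.261,-0.088,0.0,-0.001,0.01,1]]
```

Emit:
{"op": "play_rows", "data": {"motion": [[[-0.013, 0.157, -0.015, 0, 0, 0.002, 1], [-0.026, 0.314, -0.03, 0, 0, 0.003, 1], [-0.038, 0.471, -0.044, 0, 0, 0.005, 1], [-0.051, 0.628, -0.058, 0, 0, 0.007, 1], [-0.064, 0.785, -0.073, 0, 0, 0.008, 1], [-0.077, 0.942, -0.087, 0, 0, 0.01, 1], [-0.08, 1, -0.088, 0, 0, 0.01, 1], [-0.08, 1, -0.088, 0, 0, 0.01, 1], [-0.08, 1, -0.088, 0, 0, 0.01, 1]]]}}

```text
time_s: 21.6
ee_pos: [0.4493, 0.0254, 0.2477]
eef_rot: [-3.141, 0.001, -0.0]
force: [0.2, 0.3, 1.5]
grip_width: 0.0939
grip_force: 0.0
```

```bash
cat > fit.py <<'E'
from rows import *
from scipy.optimize import minimize
def sdf(P,x,y,t):
    c,s=np.cos(t),np.sin(t); d=P-[x,y]; u=d@[c,s]; v=d@[-s,c]; r=.0125
    def box(a,b): 
        qx=np.abs(a-(.038-r)/2)-(.038+r)/2; qy=np.abs(b)-r
        return np.hypot(np.maximum(qx,0),np.maximum(qy,0))+np.minimum(np.maximum(qx,qy),0)
    return np.minimum(box(u,v),box(v,u))
def fits(tag,box=(.33,.7,-.22,.2)):
    c=load(tag); W=cloud(c); hsv=cv2.cvtColor(c['frame'],cv2.COLOR_RGB2HSV)
    m=(W[...,2]>.02)&(W[...,2]<.05)&(W[...,0]>box[0])&(W[...,0]<box[1])&(W[...,1]>box[2])&(W[...,1]<box[3])
    m&=((hsv[...,0]<14)|(hsv[...,0]>172))&(hsv[...,1]>90)
    n,l,s,ce=cv2.connectedComponentsWithStats(m.astype(np.uint8))
    for i in range(1,n):
        if s[i,4]<150: continue
        P=W[l==i]; top=P[P[:,2]>.024][:,:2]
        if abs(P[:,0].mean()-.6)<.03 and abs(P[:,1].mean()-.1)<.04: continue
        ext=cv2.minAreaRect(P[:,:2].astype(np.float32))
        if max(ext[1])<.04: print('cap',ce[i].round(),s[i,4],np.array(cv2.minEnclosingCircle(P[:,:2].astype(np.float32))[0]).round(4),np.array(ext[1]).round(3),P[:,2].max().round(3)); continue
        # grid of model pts vs data: use data inside + model covered
        from scipy.spatial import cKDTree
        g=np.stack(np.meshgrid(np.arange(-.0125,.039,.003),np.arange(-.0125,.039,.003)),-1).reshape(-1,2); g=g[sdf(g,0,0,0)<-.002]
        T=cKDTree(top)
        def cost(q):
            c_,s_=np.cos(q[2]),np.sin(q[2]); G=g@np.array([[c_,s_],[-s_,c_]])+q[:2]
            return np.mean(np.maximum(sdf(top,*q)+.001,0)**2)+np.mean(np.minimum(T.query(G)[0],.02)**2)
        best=min((minimize(cost,[*top.mean(0),t],method='Nelder-Mead',options=dict(xatol=1e-5,fatol=1e-10)) for t in np.arange(-np.pi,np.pi,np.pi/4)),key=lambda r:r.fun)
        q=best.x; print('elbow',ce[i].round(),s[i,4],'corner',q[:2].round(4),'yaw',round((q[2]+np.pi)%(2*np.pi)-np.pi,3),'rms',round(best.fun**.5*1e3,2),'mm')
        t=q[2]
        for nm,a in(('x',t),('y',t+np.pi/2)):
            d=np.array([np.cos(a),np.sin(a)]); gp=q[:2]+.026*d
            psi=(a+np.pi/2)%np.pi-np.pi/2   # tool x along leg => closes across it
            print('   leg',nm,'grasp',gp.round(4),'tool yaw',round(psi,3),'or',round(psi-np.sign(psi)*np.pi,3))
E
python3 - <<'E'
from fit import *
c=snap('wrist','w9');print(c['obs']['ee_pos']); fits('w9')
E
```

```text
[0.44929753 0.02542009 0.24769369]
elbow [436. 101.] 1009 corner [ 0.5405 -0.1349] yaw -0.804 rms 0.58 mm
   leg x grasp [ 0.5585 -0.1536] tool yaw -0.804 or 2.338
   leg y grasp [ 0.5592 -0.1168] tool yaw 0.767 or -2.375
cap [368.  99.] 403 [ 0.5557 -0.0394] [0.029 0.029] 0.035
elbow [296. 183.] 788 corner [0.4477 0.0613] yaw 2.209 rms 0.62 mm
   leg x grasp [0.4322 0.0822] tool yaw -0.933 or 2.209
   leg y grasp [0.4269 0.0459] tool yaw 0.638 or -2.503
cap [358. 179.] 335 [ 0.4429 -0.0297] [0.03  0.028] 0.036
elbow [424. 194.] 819 corner [ 0.4311 -0.1263] yaw 2.675 rms 0.66 mm
   leg x grasp [ 0.4079 -0.1146] tool yaw -0.467 or 2.675
   leg y grasp [ 0.4194 -0.1495] tool yaw 1.104 or -2.037
```

View pics/w9.png

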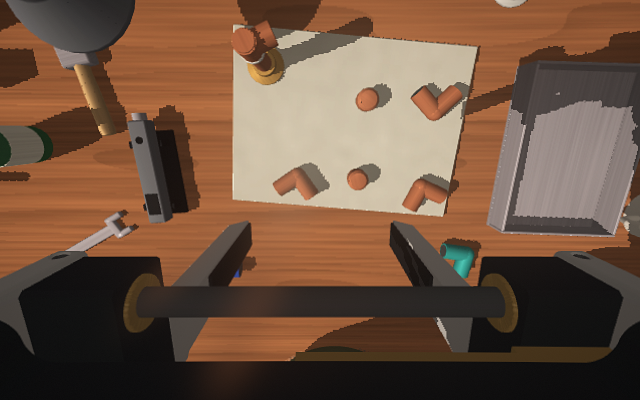

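All five fittings show clearly: elbows at (296,183), (424,194) and (436,101), caps at (368,99) and (358,179). The turquoise look-alike at (460,258) stays. First I refine the tray position and go for the elbow nearest the tray.

```bash
python3 - <<'E'
from fit import *
for t in('top2','w9'):
    V=cloud(load(t));m=(V[...,2]>.034)&(V[...,2]<.046)&(abs(V[...,0]-.48)<.15)&(V[...,1]<-.24)&(V[...,1]>-.45)
    P=V[m];print(t,len(P),np.percentile(P,[1,99],axis=0).round(3).tolist())
    m=(abs(V[...,2]-.004)<.004)&(abs(V[...,0]-.48)<.1)&(V[...,1]<-.28)&(V[...,1]>-.41);print(np.median(V[m][:,2]) if m.any() else None)
    for x in(.4,.48,.56):
        q=V[(V[...,2]>.034)&(V[...,2]<.046)&(abs(V[...,0]-x)<.015)&(V[...,1]<-.24)&(V[...,1]>-.45)];print(x,q[:,1].min().round(3),q[:,1].max().round(3))
rows([(.4194,-.1495,.15,1.104,.3,8),(.4194,-.1495,.1,1.104,.3,1),(.4194,-.1495,.1,1.104,.3,1)])
E
```

```text
top2 332 [[0.356, -0.425, 0.034], [0.6, -0.249, 0.046]]
0.003946393880003618
0.4 -0.42 -0.249
0.48 -0.422 -0.252
0.56 -0.426 -0.254
w9 2380 [[0.359, -0.43, 0.034], [0.601, -0.248, 0.042]]
0.0039684935349741934
0.4 -0.418 -0.248
0.48 -0.42 -0.25
0.56 -0.259 -0.252
at [0.4494 0.0258 0.2478] [-3.141e+00  1.000e-03  1.000e-03] w 0.0941 t 21.65
[[-0.015,0.088,0.049,0.0,0.0,-0.022,0.3],[-0.03,0.175,0.098,0.0,0.0,-0.044,0.3],[-0.045,0.263,0.147,0.0,0.0,-0.066,0.3],[-0.06,0.351,0.196,0.0,0.0,-0.088,0.3],[-0.075,0.438,0.245,0.0,0.0,-0.11,0.3],[-0.09,0.526,0.294,0.0,0.0,-0.132,0.3],[-0.105,0.614,0.342,0.0,0.0,-0.154,0.3],[-0.12,0.701,0.391,0.0,0.0,-0.176,0.3],[-0.12,0.701,0.591,0.0,0.0,-0.176,0.3],[-0.12,0.701,0.591,0.0,0.0,-0.176,0.3]]
```

Emit:
{"op": "play_rows", "data": {"motion": [[[-0.015, 0.088, 0.049, 0, 0, -0.022, 0.3], [-0.03, 0.175, 0.098, 0, 0, -0.044, 0.3], [-0.045, 0.263, 0.147, 0, 0, -0.066, 0.3], [-0.06, 0.351, 0.196, 0, 0, -0.088, 0.3], [-0.075, 0.438, 0.245, 0, 0, -0.11, 0.3], [-0.09, 0.526, 0.294, 0, 0, -0.132, 0.3], [-0.105, 0.614, 0.342, 0, 0, -0.154, 0.3], [-0.12, 0.701, 0.391, 0, 0, -0.176, 0.3], [-0.12, 0.701, 0.59, 0, 0, -0.176, 0.3], [-0.12, 0.701, 0.59, 0, 0, -0.176, 0.3]]]}}

```text
time_s: 22.65
ee_pos: [0.4171, -0.1484, 0.0966]
eef_rot: [-3.133, 0.0, 1.106]
force: [-0.9, 1.1, 0.9]
grip_width: 0.0611
grip_force: 0.0
```

```bash
python3 - <<'E'
from fit import *
rows([(.4194,-.1495,.02,1.104,.3,3),(.4194,-.1495,-.001,1.104,.3,2),(.4194,-.1495,-.001,1.104,.3,3)])
E
```

```text
at [ 0.4171 -0.1484  0.0966] [-3.133  0.     1.106] w 0.0611 t 22.65
[[0.0,0.004,0.102,-0.001,0.0,0.0,0.3],[0.0,0.009,0.204,-0.001,0.0,0.0,0.3],[0.0,0.013,0.306,-0.001,0.0,0.0,0.3],[0.0,0.013,0.348,-0.001,0.0,0.0,0.3],[0.0,0.014,0.39,-0.001,0.0,0.0,0.3],[0.0,0.014,0.39,-0.001,0.0,0.0,0.3],[0.0,0.014,0.39,-0.001,0.0,0.0,0.3],[0.0,0.014,0.39,-0.001,0.0,0.0,0.3]]
```

Emit:
{"op": "play_rows", "data": {"motion": [[[0, 0, 0.1, 0, 0, 0, 0.3], [0, 0, 0.2, 0, 0, 0, 0.3], [0, 0, 0.306, 0, 0, 0, 0.3], [0, 0, 0.35, 0, 0, 0, 0.3], [0, 0, 0.395, 0, 0, 0, 0.3], [0, 0, 0.395, 0, 0, 0, 0.3], [0, 0, 0.395, 0, 0, 0, 0.3]]]}}

```text
time_s: 23.35
ee_pos: [0.4201, -0.1502, 0.0032]
eef_rot: [3.141, -0.0, 1.106]
force: [-0.2, 0.3, 0.2]
grip_width: 0.0613
grip_force: 0.0
```

Emit:
{"op": "play_rows", "data": {"motion": [[[0, 0, 0, 0, 0, 0, -1], [0, 0, 0, 0, 0, 0, -1], [0, 0, 0, 0, 0, 0, -1], [0, 0, 0, 0, 0, 0, -1], [0, 0, 0, 0, 0, 0, -1], [0, 0, 0, 0, 0, 0, -1], [0, 0, 0, 0, 0, 0, -1]]], "grip_force": 20}}

```text
time_s: 24.05
ee_pos: [0.4196, -0.1502, 0.0024]
eef_rot: [3.142, 0.0, 1.106]
force: [0.1, -0.1, 2.2]
grip_width: 0.0245
grip_force: 19.9
```

```bash
python3 - <<'E'
from fit import *
x,y=get_obs()['ee_pos'][:2]
rows([(x,y,.075,1.104,-1,3),(.41,-.37,.075,1.104,-1,6),(.41,-.37,.075,1.104,-1,1)])
E
```

```text
at [ 0.4196 -0.1502  0.0024] [3.142 0.    1.106] w 0.0245 t 24.05
[[0.0,0.0,-0.097,0.0,0.0,0.0,-1],[0.0,0.0,-0.194,0.0,0.0,0.0,-1],[0.0,0.0,-0.29,0.0,0.0,0.0,-1],[-0.134,0.06,-0.29,0.0,0.0,0.0,-1],[-0.268,0.12,-0.29,0.0,0.0,0.0,-1],[-0.402,0.18,-0.29,0.0,0.0,0.0,-1],[-0.536,0.24,-0.29,0.0,0.0,0.0,-1],[-0.669,0.3,-0.29,0.0,0.0,0.0,-1],[-0.803,0.36,-0.29,0.0,0.0,0.0,-1],[-0.803,0.36,-0.29,0.0,0.0,0.0,-1]]
```

Emit:
{"op": "play_rows", "data": {"motion": [[[0, 0, -0.097, 0, 0, 0, -1], [0, 0, -0.194, 0, 0, 0, -1], [0, 0, -0.29, 0, 0, 0, -1], [-0.134, 0.06, -0.29, 0, 0, 0, -1], [-0.268, 0.12, -0.29, 0, 0, 0, -1], [-0.4, 0.18, -0.29, 0, 0, 0, -1], [-0.536, 0.24, -0.29, 0, 0, 0, -1], [-0.67, 0.3, -0.29, 0, 0, 0, -1], [-0.8, 0.36, -0.29, 0, 0, 0, -1], [-0.8, 0.36, -0.29, 0, 0, 0, -1]]]}}

```text
time_s: 25.05
ee_pos: [0.4097, -0.3724, 0.0745]
eef_rot: [3.141, 0.0, 1.103]
force: [-0.3, -0.1, -0.4]
grip_width: 0.0245
grip_force: 19.9
```

Emit:
{"op": "play_rows", "data": {"motion": [[[0, 0, 0.1, 0, 0, 0, -1], [0, 0, 0.2, 0, 0, 0, -1], [0, 0, 0.275, 0, 0, 0, -1], [0, 0, 0.275, 0, 0, 0, -1], [0, 0, 0.275, 0, 0, 0, 0.1], [0, 0, 0.275, 0, 0, 0, 0.1], [0, 0, 0.275, 0, 0, 0, 0.1], [0, 0, 0.1, 0, 0, 0, 0.1], [0, 0, -0.1, 0, 0, 0, 0.1], [0, 0, -0.1, 0, 0, 0, 0.1]]]}}

```text
time_s: 26.05
ee_pos: [0.4126, -0.3714, 0.1069]
eef_rot: [3.131, 0.004, 1.106]
force: [-0.3, -0.4, -1.1]
grip_width: 0.0514
grip_force: 0.0
```

```bash
python3 - <<'E'
from fit import *
# cap near: grasp any yaw; next elbow B corner .5405,-.1349 leg x grasp .5585,-.1536 yaw -.804 / leg y yaw .767
rows([(.50,-.25,.1,.767,.3,4),(.5592,-.1168,.1,.767,.3,3),(.5592,-.1168,.1,.767,.3,2)])
c=snap('top','top3')
E
python3 meas.py top3
```

```text
at [ 0.4126 -0.3714  0.1069] [3.131 0.004 1.106] w 0.0514 t 26.05
[[0.148,0.024,0.007,0.002,0.0,0.013,0.3],[0.295,0.047,0.013,0.002,0.0,0.027,0.3],[0.443,0.071,0.02,0.002,0.0,0.04,0.3],[0.591,0.094,0.026,0.002,0.0,0.054,0.3],[0.785,0.085,0.026,0.002,0.0,0.054,0.3],[0.979,0.076,0.025,0.002,0.0,0.054,0.3],[1.173,0.067,0.024,0.002,0.0,0.054,0.3],[1.173,0.067,0.024,0.002,0.0,0.054,0.3],[1.173,0.067,0.024,0.002,0.0,0.054,0.3]]
top3 [319. 200.] 74 med [ 0.552 -0.041  0.032] min [ 0.54  -0.055  0.012] max [ 0.57  -0.027  0.042]
top3 [348. 203.] 169 med [ 0.551 -0.137  0.031] min [ 0.527 -0.169  0.013] max [ 0.572 -0.104  0.039]
top3 [285. 235.] 168 med [0.432 0.06  0.03 ] min [0.41  0.03  0.015] max [0.455 0.095 0.042]
top3 [314. 234.] 73 med [ 0.439 -0.031  0.032] min [ 0.426 -0.044  0.012] max [ 0.454 -0.018  0.04 ]
```

Emit:
{"op": "play_rows", "data": {"motion": [[[0.148, 0.024, 0, 0, 0, 0.013, 0.3], [0.295, 0.047, 0.01, 0, 0, 0.027, 0.3], [0.443, 0.071, 0.02, 0, 0, 0.04, 0.3], [0.59, 0.094, 0.026, 0, 0, 0.054, 0.3], [0.785, 0.085, 0.026, 0, 0, 0.054, 0.3], [0.98, 0.076, 0.025, 0, 0, 0.054, 0.3], [0.98, 0.076, 0.025, 0, 0, 0.054, 0.3], [0.98, 0.076, 0.025, 0, 0, 0.054, 0.3]]]}}

```text
time_s: 26.9
ee_pos: [0.5371, -0.1579, 0.0929]
eef_rot: [-3.141, 0.001, 0.769]
force: [-0.1, -0.1, -0.8]
grip_width: 0.0616
grip_force: 0.0
```

```bash
python3 - <<'E'
from fit import *
g=(.5592,-.1168)
rows([(*g,.08,.767,.3,2),(*g,.02,.767,.3,2),(*g,.0,.767,.3,2),(*g,.0,.767,.3,2)])
E
```

```text
at [ 0.5371 -0.1579  0.0929] [-3.141e+00  1.000e-03  7.690e-01] w 0.0616 t 26.9
[[0.089,-0.028,0.026,0.0,0.0,0.0,0.3],[0.178,-0.057,0.052,0.0,0.0,0.0,0.3],[0.178,-0.057,0.172,0.0,0.0,0.0,0.3],[0.178,-0.057,0.292,0.0,0.0,0.0,0.3],[0.178,-0.057,0.332,0.0,0.0,0.0,0.3],[0.178,-0.057,0.372,0.0,0.0,0.0,0.3],[0.178,-0.057,0.372,0.0,0.0,0.0,0.3],[0.178,-0.057,0.372,0.0,0.0,0.0,0.3]]
```

Emit:
{"op": "play_rows", "data": {"motion": [[[0.089, -0.028, 0.026, 0, 0, 0, 0.3], [0.178, -0.057, 0.052, 0, 0, 0, 0.3], [0.178, -0.057, 0.1, 0, 0, 0, 0.3], [0.178, -0.057, 0.172, 0, 0, 0, 0.3], [0.178, -0.057, 0.292, 0, 0, 0, 0.3], [0.178, -0.057, 0.33, 0, 0, 0, 0.3], [0.178, -0.057, 0.365, 0, 0, 0, 0.3], [0.178, -0.057, 0.365, 0, 0, 0, 0.3], [0.178, -0.057, 0.365, 0, 0, 0, 0.3]]]}}

```text
time_s: 27.8
ee_pos: [0.5597, -0.1181, 0.0031]
eef_rot: [3.141, -0.0, 0.766]
force: [-0.4, 0.0, 0.7]
grip_width: 0.0611
grip_force: 0.0
```

Emit:
{"op": "play_rows", "data": {"motion": [[[0, 0, 0, 0, 0, 0, -1], [0, 0, 0, 0, 0, 0, -1], [0, 0, 0, 0, 0, 0, -1], [0, 0, 0, 0, 0, 0, -1], [0, 0, 0, 0, 0, 0, -1], [0, 0, 0, 0, 0, 0, -1], [0, 0, 0, 0, 0, 0, -1]]]}}

```text
time_s: 28.5
ee_pos: [0.5594, -0.1176, 0.0024]
eef_rot: [3.142, -0.0, 0.767]
force: [-0.6, 0.6, 0.9]
grip_width: 0.0245
grip_force: 20.0
```

```bash
python3 - <<'E'
from fit import *
x,y=get_obs()['ee_pos'][:2]
rows([(x,y,.075,.767,-1,3),(.545,-.345,.075,.767,-1,6),(.545,-.345,.075,.767,-1,1)])
E
```

```text
at [ 0.5594 -0.1176  0.0024] [ 3.142 -0.     0.767] w 0.0245 t 28.5
[[0.0,0.0,-0.097,0.0,0.0,0.0,-1],[0.0,0.0,-0.194,0.0,0.0,0.0,-1],[0.0,0.0,-0.29,0.0,0.0,0.0,-1],[-0.112,0.103,-0.29,0.0,0.0,0.0,-1],[-0.224,0.205,-0.29,0.0,0.0,0.0,-1],[-0.336,0.308,-0.29,0.0,0.0,0.0,-1],[-0.448,0.41,-0.29,0.0,0.0,0.0,-1],[-0.561,0.513,-0.29,0.0,0.0,0.0,-1],[-0.673,0.615,-0.29,0.0,0.0,0.0,-1],[-0.673,0.615,-0.29,0.0,0.0,0.0,-1]]
```

Emit:
{"op": "play_rows", "data": {"motion": [[[0, 0, -0.097, 0, 0, 0, -1], [0, 0, -0.194, 0, 0, 0, -1], [0, 0, -0.29, 0, 0, 0, -1], [-0.112, 0.103, -0.29, 0, 0, 0, -1], [-0.224, 0.205, -0.29, 0, 0, 0, -1], [-0.336, 0.308, -0.29, 0, 0, 0, -1], [-0.448, 0.41, -0.29, 0, 0, 0, -1], [-0.56, 0.513, -0.29, 0, 0, 0, -1], [-0.673, 0.615, -0.29, 0, 0, 0, -1], [-0.673, 0.615, -0.29, 0, 0, 0, -1]]]}}

```text
time_s: 29.5
ee_pos: [0.5437, -0.3491, 0.0744]
eef_rot: [3.141, 0.0, 0.763]
force: [-0.1, 0.8, -1.0]
grip_width: 0.0243
grip_force: 20.0
```

Emit:
{"op": "play_rows", "data": {"motion": [[[0, 0, 0.1, 0, 0, 0, -1], [0, 0, 0.2, 0, 0, 0, -1], [0, 0, 0.275, 0, 0, 0, -1], [0, 0, 0.275, 0, 0, 0, -1], [0, 0, 0.275, 0, 0, 0, 0.1], [0, 0, 0.275, 0, 0, 0, 0.1], [0, 0, 0.275, 0, 0, 0, 0.1], [0, 0, 0.1, 0, 0, 0, 0.1], [0, 0, -0.1, 0, 0, 0, 0.1], [0, 0, -0.1, 0, 0, 0, 0.1]]]}}

```text
time_s: 30.5
ee_pos: [0.5475, -0.3469, 0.1081]
eef_rot: [3.13, -0.002, 0.767]
force: [0.3, 0.4, -0.4]
grip_width: 0.0519
grip_force: 0.0
```

```bash
python3 - <<'E'
from fit import *
g=(.5557,-.0394)
rows([(.54,-.25,.1,.767,.3,2),(.5516,-.15,.1,.767,.3,3),(.5516,-.15,.1,.767,.3,2)])
c=snap('top','top4')
E
python3 meas.py top4
```

```text
at [ 0.5475 -0.3469  0.1081] [ 3.13e+00 -2.00e-03  7.67e-01] w 0.0519 t 30.5
[[0.124,-0.15,0.015,0.002,0.0,0.0,0.3],[0.247,-0.3,0.029,0.002,0.0,0.0,0.3],[0.351,-0.386,0.029,0.002,0.0,0.0,0.3],[0.454,-0.471,0.028,0.002,0.0,0.0,0.3],[0.558,-0.556,0.027,0.002,0.0,0.0,0.3],[0.558,-0.556,0.027,0.002,0.0,0.0,0.3],[0.558,-0.556,0.027,0.002,0.0,0.0,0.3]]
top4 [319. 200.] 70 med [ 0.553 -0.041  0.031] min [ 0.539 -0.054  0.016] max [ 0.567 -0.027  0.042]
top4 [282. 233.] 98 med [0.438 0.073 0.031] min [0.417 0.048 0.013] max [0.458 0.095 0.04 ]
top4 [314. 234.] 72 med [ 0.44  -0.031  0.032] min [ 0.427 -0.044  0.014] max [ 0.453 -0.017  0.04 ]
```

Emit:
{"op": "play_rows", "data": {"motion": [[[0.124, -0.15, 0, 0, 0, 0, 0.3], [0.247, -0.3, 0.01, 0, 0, 0, 0.3], [0.351, -0.386, 0.02, 0, 0, 0, 0.3], [0.454, -0.471, 0.028, 0, 0, 0, 0.3], [0.558, -0.556, 0.028, 0, 0, 0, 0.3], [0.67, -0.66, 0.028, 0, 0, 0, 0.3], [0.78, -0.76, 0.028, 0, 0, 0, 0.3], [0.86, -0.86, 0.028, 0, 0, 0, 0.3], [0.86, -0.86, 0.028, 0, 0, 0, 0.3], [0.86, -0.86, 0.028, 0, 0, 0, 0.3]]]}}

```text
time_s: 31.55
ee_pos: [0.5503, -0.0409, 0.0924]
eef_rot: [-3.141, 0.0, 0.768]
force: [0.2, -0.6, -0.7]
grip_width: 0.061
grip_force: 0.0
```

```bash
python3 - <<'E'
from fit import *
g=(.5557,-.0394)
c=snap('wrist','w10');fits('w10')
rows([(*g,.06,.767,.3,2),(*g,.02,.767,.3,2),(*g,.0,.767,.3,2),(*g,.0,.767,.3,2)])
E
```

```text
cap [324. 197.] 829 [ 0.5566 -0.0394] [0.03 0.03] 0.035
elbow [160. 212.] 2177 corner [0.4485 0.0608] yaw 2.199 rms 0.46 mm
   leg x grasp [0.4332 0.0818] tool yaw -0.942 or 2.199
   leg y grasp [0.4275 0.0455] tool yaw 0.629 or -2.513
at [ 0.5504 -0.0416  0.0925] [-3.141  0.     0.767] w 0.061 t 31.6
[[0.011,0.004,0.065,0.0,0.0,0.0,0.3],[0.021,0.008,0.13,0.0,0.0,0.0,0.3],[0.021,0.008,0.21,0.0,0.0,0.0,0.3],[0.021,0.008,0.29,0.0,0.0,0.0,0.3],[0.022,0.008,0.33,0.0,0.0,0.0,0.3],[0.022,0.008,0.37,0.0,0.0,0.0,0.3],[0.022,0.008,0.37,0.0,0.0,0.0,0.3],[0.022,0.008,0.37,0.0,0.0,0.0,0.3]]
```

Elbow C has not moved and the cap is confirmed.

Emit:
{"op": "play_rows", "data": {"motion": [[[0.011, 0.004, 0.065, 0, 0, 0, 0.3], [0.022, 0.007, 0.13, 0, 0, 0, 0.3], [0.022, 0.007, 0.21, 0, 0, 0, 0.3], [0.022, 0.007, 0.29, 0, 0, 0, 0.3], [0.022, 0.007, 0.33, 0, 0, 0, 0.3], [0.022, 0.007, 0.36, 0, 0, 0, 0.3], [0.022, 0.007, 0.36, 0, 0, 0, 0.3], [0.022, 0.007, 0.36, 0, 0, 0, 0.3]]]}}

```text
time_s: 32.4
ee_pos: [0.5561, -0.0388, 0.0034]
eef_rot: [3.141, -0.0, 0.766]
force: [0.8, -0.6, 0.7]
grip_width: 0.0612
grip_force: 0.0
```

Emit:
{"op": "play_rows", "data": {"motion": [[[0, 0, 0, 0, 0, 0, -1], [0, 0, 0, 0, 0, 0, -1], [0, 0, 0, 0, 0, 0, -1], [0, 0, 0, 0, 0, 0, -1], [0, 0, 0, 0, 0, 0, -1], [0, 0, 0, 0, 0, 0, -1], [0, 0, 0, 0, 0, 0, -1]]]}}

```text
time_s: 33.1
ee_pos: [0.5558, -0.0385, 0.003]
eef_rot: [3.141, -0.0, 0.767]
force: [-0.3, 0.7, 3.3]
grip_width: 0.0299
grip_force: 20.0
```

```bash
python3 - <<'E'
from fit import *
x,y=get_obs()['ee_pos'][:2]
rows([(x,y,.075,.767,-1,3),(.485,-.30,.075,.5,-1,7)])
E
```

```text
at [ 0.5558 -0.0385  0.003 ] [ 3.141 -0.     0.767] w 0.0299 t 33.1
[[0.0,0.0,-0.096,0.0,0.0,0.0,-1],[0.0,0.0,-0.192,0.0,0.0,0.0,-1],[0.0,0.0,-0.288,0.0,0.0,0.0,-1],[-0.133,0.08,-0.288,0.0,0.0,0.006,-1],[-0.266,0.159,-0.288,0.0,0.0,0.012,-1],[-0.398,0.239,-0.288,0.0,0.0,0.018,-1],[-0.531,0.318,-0.288,0.0,0.0,0.024,-1],[-0.664,0.398,-0.288,0.0,0.0,0.03,-1],[-0.797,0.477,-0.288,0.0,0.0,0.036,-1],[-0.93,0.557,-0.288,0.0,0.0,0.042,-1]]
```

Emit:
{"op": "play_rows", "data": {"motion": [[[0, 0, -0.096, 0, 0, 0, -1], [0, 0, -0.192, 0, 0, 0, -1], [0, 0, -0.288, 0, 0, 0, -1], [-0.133, 0.08, -0.288, 0, 0, 0.006, -1], [-0.266, 0.16, -0.288, 0, 0, 0.012, -1], [-0.398, 0.239, -0.288, 0, 0, 0.018, -1], [-0.531, 0.318, -0.288, 0, 0, 0.024, -1], [-0.664, 0.398, -0.288, 0, 0, 0.03, -1], [-0.797, 0.477, -0.288, 0, 0, 0.036, -1], [-0.93, 0.557, -0.288, 0, 0, 0.042, -1]]]}}

```text
time_s: 34.1
ee_pos: [0.4841, -0.3015, 0.0747]
eef_rot: [-3.141, 0.0, 0.501]
force: [0.3, -0.1, -0.9]
grip_width: 0.0302
grip_force: 20.0
```

Emit:
{"op": "play_rows", "data": {"motion": [[[0, 0, 0, 0, 0, 0, -1], [0, 0, 0.1, 0, 0, 0, -1], [0, 0, 0.2, 0, 0, 0, -1], [0, 0, 0.275, 0, 0, 0, -1], [0, 0, 0.275, 0, 0, 0, -1], [0, 0, 0.275, 0, 0, 0, 0.1], [0, 0, 0.275, 0, 0, 0, 0.1], [0, 0, 0.275, 0, 0, 0, 0.1], [0, 0, 0.1, 0, 0, 0, 0.1], [0, 0, -0.1, 0, 0, 0, 0.1]]]}}

```text
time_s: 35.1
ee_pos: [0.4841, -0.2995, 0.1003]
eef_rot: [-3.139, 0.001, 0.503]
force: [1.0, -0.2, 0.4]
grip_width: 0.0519
grip_force: 0.0
```

```bash
python3 - <<'E'
from fit import *
rows([(.46,-.1,.1,.6,.3,5),(.443,-.0297,.1,.63,.3,3),(.443,-.0297,.1,.63,.3,2)])
c=snap('top','top5')
E
python3 meas.py top5
```

```text
at [ 0.4841 -0.2995  0.1003] [-3.139e+00  1.000e-03  5.030e-01] w 0.0519 t 35.1
[[0.06,-0.149,0.001,0.0,0.0,-0.003,0.3],[0.12,-0.298,0.001,0.0,0.0,-0.006,0.3],[0.18,-0.448,0.002,0.0,0.0,-0.009,0.3],[0.24,-0.597,0.002,0.0,0.0,-0.012,0.3],[0.3,-0.746,0.003,0.0,0.0,-0.015,0.3],[0.325,-0.839,0.003,0.0,0.0,-0.017,0.3],[0.351,-0.932,0.003,0.0,0.0,-0.019,0.3],[0.376,-1.025,0.003,0.0,0.0,-0.02,0.3],[0.376,-1.025,0.003,0.0,0.0,-0.02,0.3],[0.376,-1.025,0.003,0.0,0.0,-0.02,0.3]]
top5 [285. 235.] 168 med [0.432 0.06  0.031] min [0.409 0.03  0.015] max [0.455 0.095 0.041]
top5 [314. 234.] 72 med [ 0.439 -0.031  0.031] min [ 0.426 -0.044  0.016] max [ 0.454 -0.017  0.043]
```

Emit:
{"op": "play_rows", "data": {"motion": [[[0.06, -0.149, 0, 0, 0, -0.003, 0.3], [0.12, -0.298, 0, 0, 0, -0.006, 0.3], [0.18, -0.448, 0, 0, 0, -0.009, 0.3], [0.24, -0.597, 0, 0, 0, -0.012, 0.3], [0.3, -0.746, 0, 0, 0, -0.015, 0.3], [0.325, -0.839, 0, 0, 0, -0.017, 0.3], [0.351, -0.932, 0, 0, 0, -0.019, 0.3], [0.37, -1, 0, 0, 0, -0.02, 0.3], [0.37, -1, 0, 0, 0, -0.02, 0.3], [0.37, -1, 0, 0, 0, -0.02, 0.3]]]}}

```text
time_s: 36.15
ee_pos: [0.4458, -0.0367, 0.1003]
eef_rot: [3.141, -0.001, 0.629]
force: [0.1, -0.9, -0.6]
grip_width: 0.0613
grip_force: 0.0
```

```bash
python3 - <<'E'
from fit import *
g=(.443,-.0297)
c=snap('wrist','w11');fits('w11')
rows([(*g,.06,.63,.3,2),(*g,.02,.63,.3,2),(*g,.002,.63,.3,2),(*g,.002,.63,.3,2)])
E
```

```text
elbow [228. 148.] 2174 corner [0.4477 0.0603] yaw 2.191 rms 0.4 mm
   leg x grasp [0.4326 0.0815] tool yaw -0.951 or 2.191
   leg y grasp [0.4265 0.0452] tool yaw 0.62 or -2.521
cap [313. 199.] 782 [ 0.4429 -0.0291] [0.03 0.03] 0.035
at [ 0.4458 -0.0371  0.1002] [ 3.141e+00 -1.000e-03  6.280e-01] w 0.0613 t 36.2
[[0.004,-0.015,0.08,0.0,0.0,0.0,0.3],[0.008,-0.031,0.161,0.0,0.0,0.0,0.3],[0.008,-0.031,0.241,0.0,0.0,0.0,0.3],[0.008,-0.031,0.321,0.0,0.0,0.0,0.3],[0.008,-0.031,0.357,0.0,0.0,0.0,0.3],[0.008,-0.031,0.393,0.0,0.0,0.0,0.3],[0.008,-0.031,0.393,0.0,0.0,0.0,0.3],[0.008,-0.031,0.393,0.0,0.0,0.0,0.3]]
```

Emit:
{"op": "play_rows", "data": {"motion": [[[0.004, -0.015, 0.08, 0, 0, 0, 0.3], [0.008, -0.032, 0.16, 0, 0, 0, 0.3], [0.008, -0.032, 0.24, 0, 0, 0, 0.3], [0.008, -0.032, 0.32, 0, 0, 0, 0.3], [0.008, -0.032, 0.357, 0, 0, 0, 0.3], [0.008, -0.032, 0.393, 0, 0, 0, 0.3], [0.008, -0.032, 0.393, 0, 0, 0, 0.3], [0.008, -0.032, 0.393, 0, 0, 0, 0.3]]]}}

```text
time_s: 37.0
ee_pos: [0.4427, -0.029, 0.0021]
eef_rot: [3.141, -0.0, 0.628]
force: [-0.7, 0.3, 1.3]
grip_width: 0.0608
grip_force: 0.0
```

Emit:
{"op": "play_rows", "data": {"motion": [[[0, 0, 0, 0, 0, 0, -1], [0, 0, 0, 0, 0, 0, -1], [0, 0, 0, 0, 0, 0, -1], [0, 0, 0, 0, 0, 0, -1], [0, 0, 0, 0, 0, 0, -1], [0, 0, 0, 0, 0, 0, -1], [0, 0, 0, 0, 0, 0, -1]]]}}

```text
time_s: 37.7
ee_pos: [0.4425, -0.0288, 0.0017]
eef_rot: [3.141, -0.0, 0.629]
force: [-0.5, 0.4, 3.4]
grip_width: 0.0301
grip_force: 20.0
```

```bash
python3 - <<'E'
from fit import *
W=cloud(load('top5'))  # what lies in the tray
P=W[(W[...,2]>.012)&(W[...,2]<.06)&(abs(W[...,0]-.479)<.105)&(abs(W[...,1]+.337)<.07)]
for x in np.arange(.38,.59,.02):
    q=P[abs(P[:,0]-x)<.01];print(x.round(2),np.sort(q[:,1])[::3].round(2).tolist())
x,y=get_obs()['ee_pos'][:2]
rows([(x,y,.075,.63,-1,3),(.445,-.295,.075,.5,-1,7)])
E
```

```text
0.38 [-0.4]
0.4 [-0.41, -0.38, -0.38, -0.38, -0.37, -0.37, -0.37, -0.37, -0.37]
0.42 [-0.38, -0.38]
0.44 []
0.46 []
0.48 []
0.5 []
0.52 []
0.54 []
0.56 [-0.27]
0.58 [-0.28]
at [ 0.4425 -0.0288  0.0017] [ 3.141 -0.     0.629] w 0.0301 t 37.7
[[0.0,0.0,-0.098,0.0,0.0,0.0,-1],[0.0,0.0,-0.195,0.0,0.0,0.0,-1],[0.0,0.0,-0.293,0.0,0.0,0.0,-1],[-0.088,0.124,-0.293,0.0,0.0,0.003,-1],[-0.176,0.248,-0.293,0.0,0.0,0.006,-1],[-0.265,0.372,-0.293,0.0,0.0,0.009,-1],[-0.353,0.496,-0.293,0.0,0.0,0.012,-1],[-0.441,0.619,-0.293,0.0,0.0,0.015,-1],[-0.529,0.743,-0.293,0.0,0.0,0.017,-1],[-0.618,0.867,-0.293,0.0,0.0,0.02,-1]]
```

Emit:
{"op": "play_rows", "data": {"motion": [[[0, 0, -0.098, 0, 0, 0, -1], [0, 0, -0.195, 0, 0, 0, -1], [0, 0, -0.293, 0, 0, 0, -1], [-0.088, 0.124, -0.293, 0, 0, 0.003, -1], [-0.18, 0.248, -0.293, 0, 0, 0.006, -1], [-0.275, 0.372, -0.293, 0, 0, 0.009, -1], [-0.37, 0.496, -0.293, 0, 0, 0.012, -1], [-0.46, 0.619, -0.293, 0, 0, 0.015, -1], [-0.56, 0.743, -0.293, 0, 0, 0.017, -1], [-0.67, 0.87, -0.293, 0, 0, 0.02, -1]]]}}

```text
time_s: 38.7
ee_pos: [0.4344, -0.3047, 0.0746]
eef_rot: [-3.141, 0.0, 0.503]
force: [0.5, 0.8, -0.8]
grip_width: 0.03
grip_force: 20.0
```

Emit:
{"op": "play_rows", "data": {"motion": [[[0, 0, 0, 0, 0, 0, -1], [0, 0, 0.1, 0, 0, 0, -1], [0, 0, 0.2, 0, 0, 0, -1], [0, 0, 0.275, 0, 0, 0, -1], [0, 0, 0.275, 0, 0, 0, -1], [0, 0, 0.275, 0, 0, 0, 0.1], [0, 0, 0.275, 0, 0, 0, 0.1], [0, 0, 0.275, 0, 0, 0, 0.1], [0, 0, 0.1, 0, 0, 0, 0.1], [0, 0, -0.1, 0, 0, 0, 0.1]]]}}

```text
time_s: 39.7
ee_pos: [0.434, -0.3026, 0.1004]
eef_rot: [-3.139, 0.001, 0.503]
force: [0.0, -0.3, 1.3]
grip_width: 0.0514
grip_force: 0.0
```

```bash
python3 - <<'E'
from fit import *
rows([(.43,-.06,.1,.62,.3,6),(.43,-.06,.1,.62,.3,2)])
c=snap('top','top6')
E
python3 meas.py top6
```

```text
at [ 0.434  -0.3026  0.1004] [-3.139e+00  1.000e-03  5.030e-01] w 0.0514 t 39.7
[[0.076,-0.143,0.001,0.0,0.0,-0.003,0.3],[0.151,-0.286,0.001,0.0,0.0,-0.006,0.3],[0.227,-0.429,0.002,0.0,0.0,-0.009,0.3],[0.302,-0.572,0.002,0.0,0.0,-0.012,0.3],[0.378,-0.715,0.003,0.0,0.0,-0.016,0.3],[0.454,-0.858,0.003,0.0,0.0,-0.019,0.3],[0.454,-0.858,0.003,0.0,0.0,-0.019,0.3],[0.454,-0.858,0.003,0.0,0.0,-0.019,0.3]]
top6 [285. 235.] 170 med [0.432 0.06  0.031] min [0.41  0.03  0.017] max [0.46  0.095 0.045]
```

Emit:
{"op": "play_rows", "data": {"motion": [[[0.076, -0.143, 0, 0, 0, -0.003, 0.3], [0.151, -0.286, 0, 0, 0, -0.006, 0.3], [0.227, -0.43, 0, 0, 0, -0.009, 0.3], [0.302, -0.572, 0, 0, 0, -0.012, 0.3], [0.378, -0.715, 0, 0, 0, -0.016, 0.3], [0.454, -0.858, 0, 0, 0, -0.019, 0.3], [0.53, -1, 0, 0, 0, -0.019, 0.3], [0.53, -1, 0, 0, 0, -0.019, 0.3], [0.53, -1, 0, 0, 0, -0.019, 0.3]]]}}

```text
time_s: 40.65
ee_pos: [0.4306, -0.0199, 0.1003]
eef_rot: [3.141, -0.001, 0.624]
force: [-0.2, -0.4, 0.2]
grip_width: 0.061
grip_force: 0.0
```

```bash
python3 - <<'E'
from fit import *
c=snap('wrist','w12');fits('w12')
g=(.4266,.0453)
rows([(*g,.1,.62,.3,3),(*g,.02,.62,.3,3),(*g,.001,.62,.3,2),(*g,.001,.62,.3,2)])
snap('top','top7')
E
python3 meas.py top7
```

```text
elbow [252. 146.] 2135 corner [0.4476 0.0613] yaw 2.183 rms 0.39 mm
   leg x grasp [0.4326 0.0826] tool yaw -0.958 or 2.183
   leg y grasp [0.4263 0.0464] tool yaw 0.612 or -2.529
at [ 0.4306 -0.0206  0.1002] [ 3.141e+00 -1.000e-03  6.230e-01] w 0.061 t 40.7
[[0.047,-0.075,0.0,0.0,0.0,0.0,0.3],[0.094,-0.149,0.001,0.0,0.0,0.0,0.3],[0.141,-0.224,0.001,0.0,0.0,0.0,0.3],[0.141,-0.224,0.107,0.0,0.0,0.0,0.3],[0.141,-0.224,0.214,0.0,0.0,0.0,0.3],[0.14,-0.224,0.321,0.0,0.0,0.0,0.3],[0.14,-0.224,0.359,0.0,0.0,0.0,0.3],[0.14,-0.224,0.397,0.0,0.0,0.0,0.3],[0.14,-0.224,0.397,0.0,0.0,0.0,0.3],[0.14,-0.224,0.397,0.0,0.0,0.0,0.3]]
top7 [278. 234.] 28 med [0.433 0.085 0.03 ] min [0.418 0.071 0.013] max [0.456 0.096 0.039]
```

Emit:
{"op": "play_rows", "data": {"motion": [[[0.047, -0.075, 0, 0, 0, 0, 0.3], [0.094, -0.15, 0, 0, 0, 0, 0.3], [0.141, -0.226, 0, 0, 0, 0, 0.3], [0.141, -0.226, 0.107, 0, 0, 0, 0.3], [0.141, -0.226, 0.214, 0, 0, 0, 0.3], [0.141, -0.226, 0.32, 0, 0, 0, 0.3], [0.141, -0.226, 0.36, 0, 0, 0, 0.3], [0.141, -0.226, 0.395, 0, 0, 0, 0.3], [0.141, -0.226, 0.395, 0, 0, 0, 0.3], [0.141, -0.226, 0.395, 0, 0, 0, 0.3]]]}}

```text
time_s: 41.75
ee_pos: [0.4267, 0.0459, 0.0018]
eef_rot: [3.141, -0.001, 0.622]
force: [0.2, 0.2, -0.0]
grip_width: 0.0606
grip_force: 0.0
```

Emit:
{"op": "play_rows", "data": {"motion": [[[0, 0, 0, 0, 0, 0, -1], [0, 0, 0, 0, 0, 0, -1], [0, 0, 0, 0, 0, 0, -1], [0, 0, 0, 0, 0, 0, -1], [0, 0, 0, 0, 0, 0, -1], [0, 0, 0, 0, 0, 0, -1], [0, 0, 0, 0, 0, 0, -1], [0, 0, -0.15, 0, 0, 0, -1], [0, 0, -0.3, 0, 0, 0, -1], [0, 0, -0.3, 0, 0, 0, -1]]]}}

```text
time_s: 42.75
ee_pos: [0.4282, 0.0462, 0.0799]
eef_rot: [3.138, -0.006, 0.622]
force: [0.8, -0.2, -0.1]
grip_width: 0.0247
grip_force: 19.9
```

```bash
python3 - <<'E'
from fit import *
c=load('top7');W=cloud(c)
P=W[(W[...,2]>.012)&(W[...,2]<.045)&(abs(W[...,0]-.479)<.105)&(abs(W[...,1]+.337)<.07)]
for x in np.arange(.38,.59,.02):
    q=P[abs(P[:,0]-x)<.01];print(x.round(2),np.unique(q[:,1].round(2)).tolist())
rows([(.50,-.12,.075,.62,-1,5),(.55,-.30,.075,0.0,-1,6)])
E
```

```text
0.38 [-0.37, -0.34, -0.33, -0.32]
0.4 [-0.39, -0.38, -0.37, -0.36, -0.35, -0.34, -0.33, -0.32]
0.42 [-0.38, -0.37, -0.36, -0.35, -0.34, -0.33, -0.32, -0.31, -0.3, -0.29, -0.28]
0.44 [-0.4, -0.32, -0.31, -0.3, -0.29]
0.46 [-0.4, -0.34, -0.33, -0.32, -0.3, -0.29]
0.48 [-0.34, -0.31, -0.3, -0.29, -0.28, -0.27]
0.5 [-0.4, -0.34, -0.31, -0.3, -0.29]
0.52 [-0.4, -0.38, -0.37, -0.36, -0.35, -0.34, -0.33, -0.28]
0.54 [-0.4, -0.39, -0.38, -0.37, -0.36, -0.35, -0.34, -0.33, -0.3]
0.56 [-0.4, -0.39, -0.38, -0.37, -0.35, -0.34, -0.33, -0.31]
0.58 [-0.36, -0.29, -0.28]
at [0.4282 0.0462 0.0799] [ 3.138 -0.006  0.622] w 0.0247 t 42.75
[[-0.031,0.141,0.004,0.001,-0.001,0.0,-1],[-0.062,0.283,0.009,0.001,-0.001,0.0,-1],[-0.093,0.424,0.013,0.001,-0.001,0.0,-1],[-0.124,0.566,0.017,0.001,-0.001,0.0,-1],[-0.154,0.707,0.021,0.001,-0.001,0.0,-1],[-0.197,0.824,0.021,0.001,-0.001,0.017,-1],[-0.24,0.941,0.022,0.001,-0.001,0.033,-1],[-0.283,1.058,0.022,0.0,-0.001,0.05,-1],[-0.326,1.175,0.022,0.0,-0.001,0.066,-1],[-0.369,1.292,0.022,0.0,-0.001,0.083,-1]]
[[-0.412,1.409,0.022,0.0,-0.001,0.099,-1]]
```

Emit:
{"op": "play_rows", "data": {"motion": [[[-0.031, 0.141, 0, 0, 0, 0, -1], [-0.062, 0.283, 0, 0, 0, 0, -1], [-0.093, 0.424, 0, 0, 0, 0, -1], [-0.124, 0.566, 0, 0, 0, 0, -1], [-0.154, 0.707, 0, 0, 0, 0, -1], [-0.197, 0.824, 0, 0, 0, 0.017, -1], [-0.24, 0.941, 0, 0, 0, 0.033, -1], [-0.26, 0.97, 0, 0, 0, 0.05, -1], [-0.26, 0.97, 0, 0, 0, 0.066, -1], [-0.26, 0.97, 0, 0, 0, 0.083, -1]]]}}

```text
time_s: 43.75
ee_pos: [0.5141, -0.1891, 0.0747]
eef_rot: [-3.141, 0.001, 0.096]
force: [0.1, 0.4, -0.1]
grip_width: 0.0242
grip_force: 19.9
```

```bash
python3 - <<'E'
from fit import *
rows([(.455,-.372,.08,0,-1,6),(.455,-.372,.08,0,-1,2)])
E
```

```text
at [ 0.5141 -0.1891  0.0747] [-3.141e+00  1.000e-03  9.600e-02] w 0.0242 t 43.75
[[-0.051,0.118,-0.004,0.0,0.0,0.003,-1],[-0.102,0.235,-0.007,0.0,0.0,0.005,-1],[-0.153,0.353,-0.011,0.0,0.0,0.008,-1],[-0.204,0.47,-0.014,0.0,0.0,0.01,-1],[-0.254,0.588,-0.018,0.0,0.0,0.013,-1],[-0.305,0.706,-0.021,0.0,0.0,0.015,-1],[-0.305,0.706,-0.021,0.0,0.0,0.015,-1],[-0.305,0.706,-0.021,0.0,0.0,0.015,-1]]
```

Emit:
{"op": "play_rows", "data": {"motion": [[[-0.051, 0.118, 0, 0, 0, 0.003, -1], [-0.102, 0.235, 0, 0, 0, 0.005, -1], [-0.153, 0.353, 0, 0, 0, 0.008, -1], [-0.204, 0.47, 0, 0, 0, 0.01, -1], [-0.254, 0.588, 0, 0, 0, 0.013, -1], [-0.305, 0.706, 0, 0, 0, 0.015, -1], [-0.305, 0.706, 0, 0, 0, 0.015, -1], [-0.305, 0.706, 0, 0, 0, 0.015, -1]]]}}

```text
time_s: 44.55
ee_pos: [0.456, -0.372, 0.0749]
eef_rot: [-3.14, 0.001, 0.006]
force: [0.2, -0.2, -0.0]
grip_width: 0.0245
grip_force: 19.9
```

Emit:
{"op": "play_rows", "data": {"motion": [[[0, 0, 0.1, 0, 0, 0, -1], [0, 0, 0.2, 0, 0, 0, -1], [0, 0, 0.27, 0, 0, 0, -1], [0, 0, 0.27, 0, 0, 0, -1], [0, 0, 0.27, 0, 0, 0, -0.1], [0, 0, 0.27, 0, 0, 0, -0.1], [0, 0, 0.27, 0, 0, 0, -0.1], [0, 0, 0.1, 0, 0, 0, -0.1], [0, 0, -0.1, 0, 0, 0, -0.1], [0, 0, -0.3, 0, 0, 0, 1]]]}}

```text
time_s: 45.55
ee_pos: [0.4563, -0.3719, 0.1535]
eef_rot: [3.141, -0.0, 0.006]
force: [-0.0, -0.7, -0.2]
grip_width: 0.0471
grip_force: 0.0
```

```bash
python3 - <<'E'
from fit import *
rows([(.455,-.32,.34,-.1,1,4),(.45,-.14,.34,-.2,1,5)])
E
```

```text
at [ 0.4563 -0.3719  0.1535] [ 3.141 -0.     0.006] w 0.0471 t 45.55
[[-0.001,-0.052,-0.187,0.0,0.0,0.004,1],[-0.002,-0.104,-0.373,0.0,0.0,0.008,1],[-0.003,-0.156,-0.56,0.0,0.0,0.013,1],[-0.004,-0.207,-0.746,0.0,0.0,0.017,1],[-0.007,-0.351,-0.746,0.0,0.0,0.02,1],[-0.01,-0.495,-0.746,0.0,0.0,0.023,1],[-0.013,-0.639,-0.746,0.0,0.0,0.026,1],[-0.016,-0.783,-0.746,0.0,0.0,0.03,1],[-0.019,-0.927,-0.746,0.0,0.0,0.033,1]]
```

Emit:
{"op": "play_rows", "data": {"motion": [[[0, -0.052, -0.187, 0, 0, 0.004, 1], [0, -0.104, -0.373, 0, 0, 0.008, 1], [0, -0.156, -0.56, 0, 0, 0.013, 1], [0, -0.207, -0.746, 0, 0, 0.017, 1], [0, -0.351, -0.746, 0, 0, 0.02, 1], [0, -0.495, -0.746, 0, 0, 0.023, 1], [0, -0.639, -0.746, 0, 0, 0.026, 1], [0, -0.783, -0.746, 0, 0, 0.03, 1], [0, -0.927, -0.746, 0, 0, 0.033, 1], [0, -0.927, -0.746, 0, 0, 0.033, 1]]]}}

```text
time_s: 46.55
ee_pos: [0.4549, -0.1373, 0.3389]
eef_rot: [-3.141, -0.002, -0.198]
force: [-0.2, -0.2, 0.2]
grip_width: 0.0942
grip_force: 0.0
```

```bash
python3 - <<'E'
from fit import *
t=snap('top','top8');s=snap('scene','scene8');w=snap('wrist','w13')
a=cv2.resize(t['frame'][150:275,190:450],(780,375),interpolation=cv2.INTER_CUBIC)
cv2.imwrite('pics/m8.png',a[:,:,::-1])
rows([(.55,.05,.34,-.3,1,5),(.60,.12,.34,-.4,1,2),(.60,.12,.34,-.4,1,2)])
E
python3 meas.py top8 scene8
```

```text
at [ 0.4549 -0.1406  0.3381] [ 3.141e+00 -1.000e-03 -2.000e-01] w 0.0944 t 46.7
[[0.044,-0.165,-0.002,0.0,0.0,0.003,1],[0.088,-0.329,-0.003,0.0,0.0,0.006,1],[0.133,-0.494,-0.005,0.0,0.0,0.01,1],[0.177,-0.658,-0.006,0.0,0.0,0.013,1],[0.221,-0.823,-0.008,0.0,0.0,0.016,1],[0.291,-0.98,-0.008,0.0,0.0,0.024,1],[0.361,-1.137,-0.008,0.0,0.0,0.032,1],[0.361,-1.137,-0.008,0.0,0.0,0.032,1],[0.361,-1.137,-0.008,0.0,0.0,0.032,1]]
scene8 [356. 223.] 19 med [0.608 0.091 0.042] min [0.6   0.088 0.03 ] max [0.612 0.101 0.05 ]
```

View pics/m8.png

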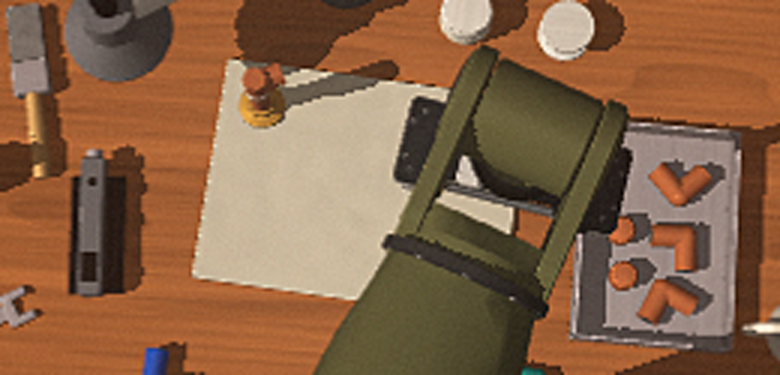

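The five fittings are in the tray (three elbows at x≈680, two caps at x≈622), the board is empty and the thermometer is in its rest. Next I swing the hood back.

Emit:
{"op": "play_rows", "data": {"motion": [[[0.044, -0.165, 0, 0, 0, 0.003, 1], [0.088, -0.33, 0, 0, 0, 0.006, 1], [0.133, -0.494, 0, 0, 0, 0.01, 1], [0.177, -0.658, 0, 0, 0, 0.013, 1], [0.221, -0.823, 0, 0, 0, 0.016, 1], [0.29, -0.98, 0, 0, 0, 0.024, 1], [0.29, -0.98, 0, 0, 0, 0.032, 1], [0.29, -0.98, 0, 0, 0, 0.032, 1]]]}}

```text
time_s: 47.5
ee_pos: [0.5755, 0.0849, 0.3367]
eef_rot: [3.141, 0.001, -0.403]
force: [-0.4, 0.2, 0.5]
grip_width: 0.0939
grip_force: 0.0
```

```bash
python3 - <<'E'
from fit import *
w=snap('wrist','w14');W=cloud(w)
P=W[(W[...,2]>.276)&(W[...,2]<.3)&(abs(W[...,0]-.64)<.05)&(W[...,1]>.18)];k=(P.min(0)+P.max(0))/2;print(len(P),k,P.min(0),P.max(0))
k=(.641,.2427)
rows([(*k,.34,-.4,1,5),(*k,.27,-.4,1,2),(*k,.248,-.4,1,1),(*k,.248,-.4,1,2)])
E
```

```text
652 [0.63986534 0.24251541 0.28152434] [0.62754909 0.23088437 0.27605501] [0.65218158 0.25414645 0.28699367]
at [0.5752 0.0844 0.3372] [ 3.141  0.    -0.402] w 0.0942 t 47.55
[[-0.001,-0.137,-0.002,0.0,0.0,0.0,1],[-0.002,-0.274,-0.005,0.0,0.0,0.0,1],[-0.003,-0.411,-0.007,0.0,0.0,0.0,1],[-0.004,-0.549,-0.009,0.0,0.0,0.0,1],[-0.005,-0.686,-0.012,0.0,0.0,0.0,1],[-0.005,-0.686,0.128,0.0,0.0,0.0,1],[-0.005,-0.686,0.268,0.0,0.0,0.0,1],[-0.005,-0.686,0.356,0.0,0.0,0.0,1],[-0.005,-0.686,0.356,0.0,0.0,0.0,1],[-0.005,-0.686,0.356,0.0,0.0,0.0,1]]
```

Emit:
{"op": "play_rows", "data": {"motion": [[[0, -0.137, 0, 0, 0, 0, 1], [-0.002, -0.274, 0, 0, 0, 0, 1], [-0.003, -0.411, 0, 0, 0, 0, 1], [-0.004, -0.549, 0, 0, 0, 0, 1], [-0.005, -0.686, 0, 0, 0, 0, 1], [-0.005, -0.686, 0, 0, 0, 0, 1], [-0.005, -0.686, 0.128, 0, 0, 0, 1], [-0.005, -0.686, 0.268, 0, 0, 0, 1], [-0.005, -0.686, 0.356, 0, 0, 0, 1], [-0.005, -0.686, 0.356, 0, 0, 0, 1]]]}}

```text
time_s: 48.55
ee_pos: [0.6402, 0.2415, 0.2458]
eef_rot: [3.138, 0.004, -0.403]
force: [-0.2, -0.2, 0.1]
grip_width: 0.0941
grip_force: 0.0
```

Emit:
{"op": "play_rows", "data": {"motion": [[[0, 0, 0, 0, 0, 0, -1], [0, 0, 0, 0, 0, 0, -1], [0, 0, 0, 0, 0, 0, -1], [0, 0, 0, 0, 0, 0, -1], [0, 0, 0, 0, 0, 0, -1], [0, 0, 0, 0, 0, 0, -1], [0, 0, 0, 0, 0, 0, -1], [0, 0, 0, 0, 0, 0, -1], [0, 0, 0, 0, 0, 0, -1], [0, 0, 0, 0, 0, 0, -1]]], "grip_force": 12}}

```text
time_s: 49.55
ee_pos: [0.6409, 0.2434, 0.2486]
eef_rot: [3.141, -0.0, -0.402]
force: [0.7, -1.3, -1.0]
grip_width: 0.0238
grip_force: 12.0
```

```bash
python3 - <<'E'
from rows import *
o=get_obs();p=o['ee_pos'];pv=np.array([.769,.0175]);d=np.array(p[:2])-pv;a0=np.arctan2(d[1],-d[0]);r=np.hypot(*d);print(r,a0)
rows([(pv[0]-.259*np.cos(a),pv[1]+.259*np.sin(a),p[2],-.4,-1,1) for a in np.linspace(a0,.45,10)[1:]])
E
```

```text
0.25969963862400375 1.0549854863595585
at [0.6409 0.2434 0.2486] [ 3.141 -0.    -0.402] w 0.0238 t 49.55
[[-0.038,0.058,0.0,0.0,0.0,0.0,-1],[-0.075,0.118,0.0,0.0,0.0,0.0,-1],[-0.107,0.179,0.0,0.0,0.0,0.0,-1],[-0.135,0.243,0.0,0.0,0.0,0.0,-1],[-0.159,0.308,0.0,0.0,0.0,0.0,-1],[-0.179,0.375,0.0,0.0,0.0,0.0,-1],[-0.194,0.443,0.0,0.0,0.0,0.0,-1],[-0.204,0.512,0.0,0.0,0.0,0.0,-1],[-0.21,0.581,0.0,0.0,0.0,0.0,-1]]
```

Emit:
{"op": "play_rows", "data": {"motion": [[[-0.038, 0.058, 0, 0, 0, 0, -1], [-0.075, 0.118, 0, 0, 0, 0, -1], [-0.107, 0.179, 0, 0, 0, 0, -1], [-0.135, 0.243, 0, 0, 0, 0, -1], [-0.16, 0.308, 0, 0, 0, 0, -1], [-0.179, 0.375, 0, 0, 0, 0, -1], [-0.194, 0.443, 0, 0, 0, 0, -1], [-0.204, 0.512, 0, 0, 0, 0, -1], [-0.21, 0.58, 0, 0, 0, 0, -1], [-0.21, 0.58, 0, 0, 0, 0, -1]]]}}

```text
time_s: 50.55
ee_pos: [0.5349, 0.1298, 0.2487]
eef_rot: [3.141, 0.001, -0.403]
force: [-5.8, 1.4, -0.2]
grip_width: 0.0235
grip_force: 12.0
```

```bash
python3 - <<'E'
from rows import *
o=get_obs();p=o['ee_pos'];pv=np.array([.769,.0175]);d=np.array(p[:2])-pv;a0=np.arctan2(d[1],-d[0]);r=np.hypot(*d);print(r,a0)
rows([(pv[0]-.2585*np.cos(a),pv[1]+.2585*np.sin(a),p[2],-.4,-1,1) for a in np.linspace(a0,-.125,9)[1:]])
E
```

```text
0.2596807779141059 0.44739486088899993
at [0.5349 0.1298 0.2487] [ 3.141e+00  1.000e-03 -4.030e-01] w 0.0235 t 50.55
[[0.004,0.074,0.0,0.0,0.0,0.0,-1],[0.009,0.148,0.0,0.0,0.0,0.0,-1],[0.019,0.221,0.0,0.0,0.0,0.0,-1],[0.034,0.294,0.0,0.0,0.0,0.0,-1],[0.054,0.365,0.0,0.0,0.0,0.0,-1],[0.079,0.434,0.0,0.0,0.0,0.0,-1],[0.11,0.502,0.0,0.0,0.0,0.0,-1],[0.144,0.567,0.0,0.0,0.0,0.0,-1]]
```

Emit:
{"op": "play_rows", "data": {"motion": [[[0.004, 0.074, 0, 0, 0, 0, -1], [0.009, 0.148, 0, 0, 0, 0, -1], [0.019, 0.221, 0, 0, 0, 0, -1], [0.034, 0.294, 0, 0, 0, 0, -1], [0.054, 0.365, 0, 0, 0, 0, -1], [0.08, 0.434, 0, 0, 0, 0, -1], [0.11, 0.502, 0, 0, 0, 0, -1], [0.144, 0.567, 0, 0, 0, 0, -1], [0.144, 0.567, 0, 0, 0, 0, -1], [0.144, 0.567, 0, 0, 0, 0, -1]]]}}

```text
time_s: 51.55
ee_pos: [0.5139, -0.0135, 0.2489]
eef_rot: [-3.142, -0.001, -0.403]
force: [-0.9, -0.5, 3.6]
grip_width: 0.0234
grip_force: 12.0
```

Emit:
{"op": "play_rows", "data": {"motion": [[[0, 0, 0, 0, 0, 0, 1], [0, 0, 0, 0, 0, 0, 1], [0, 0, 0, 0, 0, 0, 1], [0, 0, 0, 0, 0, 0, 1], [0, 0, 0, 0, 0, 0, 1], [0, 0, 0, 0, 0, 0, 1], [0, 0, -0.15, 0, 0, 0, 1], [0, 0, -0.3, 0, 0, 0, 1], [0, 0, -0.45, 0, 0, 0, 1], [0, 0, -0.45, 0, 0, 0, 1]]]}}

```text
time_s: 52.55
ee_pos: [0.5143, -0.0139, 0.3659]
eef_rot: [-3.139, -0.007, -0.402]
force: [0.0, -0.1, -1.4]
grip_width: 0.0939
grip_force: 0.0
```

```bash
python3 - <<'E'
from rows import *
rows([(.40,-.20,.36,0,1,5),(.40,-.20,.36,0,1,2)])
E
```

```text
at [ 0.5143 -0.0139  0.3659] [-3.139 -0.007 -0.402] w 0.0939 t 52.55
[[-0.026,0.173,0.004,0.0,-0.001,-0.013,1],[-0.052,0.346,0.008,0.0,-0.001,-0.026,1],[-0.078,0.518,0.012,0.0,-0.001,-0.038,1],[-0.104,0.691,0.017,0.0,-0.001,-0.051,1],[-0.13,0.864,0.021,0.0,-0.001,-0.064,1],[-0.13,0.864,0.021,0.0,-0.001,-0.064,1],[-0.13,0.864,0.021,0.0,-0.001,-0.064,1]]
```

Emit:
{"op": "play_rows", "data": {"motion": [[[-0.026, 0.173, 0, 0, 0, -0.013, 1], [-0.052, 0.346, 0, 0, 0, -0.026, 1], [-0.078, 0.518, 0, 0, 0, -0.038, 1], [-0.104, 0.69, 0, 0, 0, -0.05, 1], [-0.13, 0.864, 0, 0, 0, -0.064, 1], [-0.13, 0.864, 0, 0, 0, -0.064, 1], [-0.13, 0.864, 0, 0, 0, -0.064, 1], [-0.13, 0.864, 0, 0, 0, -0.064, 1]]]}}

```text
time_s: 53.35
ee_pos: [0.3995, -0.1992, 0.3607]
eef_rot: [-3.141, 0.0, -0.0]
force: [1.7, 0.5, 0.2]
grip_width: 0.0939
grip_force: 0.0
```

```bash
python3 - <<'E'
from rows import *
t=snap('top','top9');s=snap('scene','scene9')
for n,c in(('t',t),('s',s)):
    W=cloud(c);P=W[(W[...,2]>.27)&(W[...,2]<.295)&(abs(W[...,0]-.514)<.03)&(abs(W[...,1]+.014)<.03)]
    if len(P): print(n,len(P),(P.min(0)+P.max(0))/2)
W=cloud(t);P=W[(W[...,2]>.033)&(W[...,2]<.045)&(abs(W[...,0]-.455)<.11)&(abs(W[...,1]-.272)<.04)];print(cv2.minAreaRect(P[:,:2].astype(np.float32)))
cv2.imwrite('pics/s9.png',s['frame'][:,:,::-1])
E
```

```text
t 63 [ 0.51327987 -0.01371908  0.28156767]
s 77 [ 0.51435283 -0.01685097  0.27939572]
((0.45506924390792847, 0.27847617864608765), (0.04193325713276863, 0.15778367221355438), 88.44660186767578)
```

View pics/s9.png

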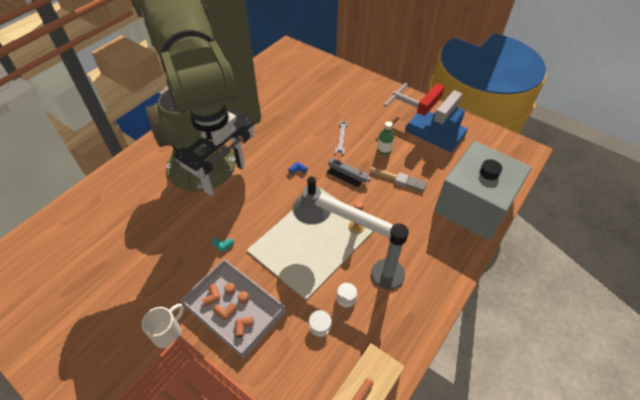

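The final view shows the hood over the middle of the board, with its knob at (312,187). All five fittings are in the tray around (228,305), and the thermometer is in its rest at (348,173). Nothing else has moved.

```bash
python3 -c "
from station import workorder
print(workorder.hand_in())"
```

```text
the job is handed in; nothing more can be done
None
```

The job is handed in (no verdict was returned): hood swung aside, solder joint read for over 2 s from about 10 cm, thermometer back in its rest, all five fittings in the tray, and the hood back over the middle of the board.

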